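# Load the stone-flattening lap and start it

## Task

Get the lap machine ready and start it. Clear the brush off the lap plate and lay it flat, bristles down, in the wider compartment of the wooden tool tray, then fit the four-armed carrier all the way down over the square spindle and lay every one of the small reddish-brown stones lying on the bench flat on the plate, one in each compartment of the carrier. Only when all that is in place, press the start button fully down and let go; leave the other things on the bench where they are.

Things in the scene. Friction and masses are not known exactly. Their poses are not given: they have to be found in the camera images.
- machine: lap machine let into the bench: round grey casing 270 mm across, 44 mm high, on it a fixed dark iron lap plate 244 mm across, top 54 mm above the bench. Against the casing, on the side towards the robot and its right, a grey control box 75 x 112 x 50 mm high with the start button and, farther from the robot, a speed knob with a bar grip (unused). Origin: centre of the casing at bench level, z up
- spindle_top (a point): centre of the top of the square steel spindle standing in the middle of the lap plate: 20 x 20 mm, 40 mm high above the plate, the top 8 mm tapering to 13 x 13 mm (top 94 mm above the bench). x and y square to its flats, z up. It stands at any angle and turns only if twisted with about 0.25 N m
- carrier: aluminium cross, 236 mm tip to tip, 0.45 kg: square hub 40 x 40 x 45 mm high (grip here) with a 22 mm square bore right through, and four arms, each a frame 54 mm wide, 10 mm high round a bottomless compartment 86 x 42 mm. Hub and bore are square to the arms. Home, its arms lie on the plate. Origin: centre of underside; x, y along the arms, z up; any quarter turn fits
- slot_0 (a point): middle of the carrier compartment on the carrier's +x side, at the level of the carrier's underside; 69 mm from the hub axis. Axes as the carrier's; a compartment's 86 mm runs along its arm (outwards from the hub): along x for slot_0 and slot_2, along y for slot_1 and slot_3. Once the carrier is home a stone in it lies on the lap plate and stands 15 mm above the arms
- slot_1 (a point): middle of the carrier compartment on the carrier's +y side, at the level of the carrier's underside; 69 mm from the hub axis. Axes as the carrier's
- slot_2 (a point): middle of the carrier compartment on the carrier's -x side, at the level of the carrier's underside; 69 mm from the hub axis. Axes as the carrier's
- slot_3 (a point): middle of the carrier compartment on the carrier's -y side, at the level of the carrier's underside; 69 mm from the hub axis. Axes as the carrier's
- stone_0: one of up to four identical small reddish-brown sharpening stones, a plain block 80 x 36 x 25 mm, about 0.16 kg, lying flat (25 mm high). Origin: centre of the underside; x along the 80 mm, z up. None if absent
- stone_1: one of up to four identical small reddish-brown sharpening stones, a plain block 80 x 36 x 25 mm, about 0.16 kg, lying flat (25 mm high). Origin: centre of the underside; x along the 80 mm, z up. None if absent
- stone_2: one of up to four identical small reddish-brown sharpening stones, a plain block 80 x 36 x 25 mm, about 0.16 kg, lying flat (25 mm high). Origin: centre of the underside; x along the 80 mm, z up. None if absent
- stone_3: one of up to four identical small reddish-brown sharpening stones, a plain block 80 x 36 x 25 mm, about 0.16 kg, lying flat (25 mm high). Origin: centre of the underside; x along the 80 mm, z up. None if absent
- brush: scrubbing brush: wooden back 130 x 32 x 14 mm on grey bristles 16 mm long (stiff here, 122 x 28 mm), 30 mm high in all, 0.09 kg. It starts bristles down on the lap plate beside the spindle. Origin: centre of the underside of the bristles; x along the 130 mm, z up
- tray: fixed wooden tool tray 148 x 77 mm, walls 5 mm thick and 20 mm high, floor 5 mm thick. Two long compartments: the wider one for the brush, the narrow one with a dressing rod in it that stays there. Origin: centre of the underside; x along the 148 mm, z up
- brush_place (a point): middle of the floor of the brush compartment: 138 x 40 mm inside (x along the 138 mm), walls 15 mm high above this floor. Either end of the brush may point either way
- start_button_top (a point): centre of the top of the start button: a round black spring button 30 mm across in a round steel housing on the control box, pressed straight down; its top stands 18 mm above the control box (68 mm above the bench) when up
- start_button (a joint): travel of the start button in m: 0 up, 0.006 fully down; fully down takes 5 N; it springs back
- gouge: bystander: wood-handled gouge 205 mm long, lying
- rubbing_block: bystander: grey rubbing block 48 x 40 x 40 mm
- oil_tin: bystander: steel tin 64 mm across, 110 mm high

How it is judged:
On the way, in this order (a step that is already met when the one before it is completed fails the run):
1. the carrier is fully home on the square spindle, its arms flat on the lap plate (horizontal distance between carrier and spindle_top below 0.004 m and z of carrier in the frame of machine below 0.058 m and angle between carrier's own z axis and vertical below 0.04 rad), for 0.2 s.
2. every stone lies flat on the plate in its own compartment of the carrier, and the brush lies in its tray (all of step 1 and x of brush in the frame of brush_place between -0.008 and 0.008 m and y of brush in the frame of brush_place between -0.008 and 0.008 m and z of brush in the frame of brush_place between -0.004 and 0.004 m and angle between brush's own z axis and vertical below 0.08 rad and (horizontal distance between stone_0 and slot_0 below 0.008 m or horizontal distance between stone_0 and slot_1 below 0.008 m or horizontal distance between stone_0 and slot_2 below 0.008 m or horizontal distance between stone_0 and slot_3 below 0.008 m) and z of each of stone_0, stone_1, stone_2, stone_3 in the frame of carrier below 0.004 m and angle between each of stone_0, stone_1, stone_2, stone_3's own z axis and vertical below 0.06 rad and (horizontal distance between stone_1 and slot_0 below 0.008 m or horizontal distance between stone_1 and slot_1 below 0.008 m or horizontal distance between stone_1 and slot_2 below 0.008 m or horizontal distance between stone_1 and slot_3 below 0.008 m) and (horizontal distance between stone_2 and slot_0 below 0.008 m or horizontal distance between stone_2 and slot_1 below 0.008 m or horizontal distance between stone_2 and slot_2 below 0.008 m or horizontal distance between stone_2 and slot_3 below 0.008 m) and (horizontal distance between stone_3 and slot_0 below 0.008 m or horizontal distance between stone_3 and slot_1 below 0.008 m or horizontal distance between stone_3 and slot_2 below 0.008 m or horizontal distance between stone_3 and slot_3 below 0.008 m)), for 0.2 s.
3. the start button is pressed fully down (value of joint start_button above 0.0052 m), for 0.02 s.
4. the start button is let go (value of joint start_button below 0.001 m), for 0.2 s.
At the end, for the whole second after the job is handed in: Carrier level on the spindle (within 4 mm of axis and of the plate); each stone flat in a compartment (within 8 mm of its centre, 4 mm height, 0.06 rad); brush bristles down on its tray compartment floor (8 mm along and across, 4 mm height); start button pressed and up again; all at rest (all of step 2 and value of joint start_button below 0.001 m and linear speed of each of stone_0, stone_1, stone_2, stone_3, carrier, brush below 0.02 m/s); the robot touches nothing.
It fails at once if the start button is pressed before the carrier is home on the spindle (value of joint start_button above 0.004 m and not (horizontal distance between carrier and spindle_top below 0.004 m and z of carrier in the frame of machine below 0.058 m and angle between carrier's own z axis and vertical below 0.04 rad)).
It fails at once if the start button is pressed while a stone still lies off the machine (value of joint start_button above 0.004 m and horizontal distance between any of stone_0, stone_1, stone_2, stone_3 and spindle_top above 0.13 m).
It fails at once if a bystander (gouge, rubbing block, oil tin) is moved more than 30 mm (distance of any of gouge, rubbing_block, oil_tin from where it was at the start of the episode above 0.03 m).
Of stone_0, stone_1, stone_2, stone_3 only 3 to 4 are there at a start; the rules pass over those that are not, and their reading is None.
At some moment in a run one of stone_0, stone_1, stone_2, stone_3, carrier, brush may be knocked a few centimetres aside while the robot is not near it.
It also fails if it takes over 210 s, if anything falls off the work surface, if the arm or the gripper's body presses on something with over 40 N, if the wrist force passes 120 N, or if a joint passes its speed limit or range.

## Robot

A 7-joint arm with a two-finger parallel gripper is mounted at the origin on the work surface. World frame = base frame: x ahead of the robot, y to its left, z up, the work surface at z = 0. Lengths are in m, angles in rad, forces in N, time in s.
With the tool pointing down it reaches from about 0.4 to 0.85 m from the base axis. Payload 10.4 kg.
Tool frame: the origin (TCP) lies on the centre line of the jaws, within the pads' length; the fingertips stand r.finger_overhang ahead of it and the grasp point (between the pads) lies 5 mm behind it (r.finger_overhang is the distance from the TCP to the fingertips, in m); z points along the fingers, y is the line along which they close (so a half turn about z gives the same grasp; the last joint's range is limited). The gripper opens to 87 mm and grips with 3 to 60 N. Pads are 19 mm wide; open, the fingers measure 117 mm over their backs; the gripper's body (75 mm by 190 mm) begins 51 mm behind the grasp point.
Start: joints at [1.147, 0.332, -0.065, 1.46, 0.022, 1.35, -0.088], TCP at [0.244, -0.575, 0.237] pointing down, gripper open.
Joint ranges: [-2.6, 2.6], [-0.5, 2.12], [-1.47, 1.34], [0.16, 2.42], [-1.27, 4.41], [0.06, 2.06], [-2.6, 2.6]. Speed limits (rad/s): [2.22, 2.22, 2.79, 2.79, 3.14, 3.14, 3.14].

## Interface

Orientations are given as a unit quaternion [x, y, z, w].
In Python, from bench import read_state, viewer, r gives the robot as it stands.
- The arm moves only by the tool carry_out, never from a script. Its argument "moves" is a list of rows, each a list of 6 numbers: the shift along the tool's x, y, z in units of 40 mm (1.0 is 40 mm), then the turn, a rotation vector about the tool's x, y, z in units of 8 degrees (1.0 is 8 degrees). A call has 1 to 20 rows; each row shifts and turns the commanded pose from where the row before left it, along the tool's axes as they then stand; what a row does not reach is not made up. A row lasts 1/8 s, in which the tool goes at most 62.5 mm and 10.7 degrees, less where a joint would pass 70% of its speed; a pose out of reach is approached as far as the arm can. A call is refused whole if a number of a shift passes 1 or a number of a turn 1, either way. A call with a gripper value outside its range is refused whole. "fingers" is the finger opening in mm, from 0 to 87, set as the call begins (left out, the last holds). The fingers move at their own pace and stop on an object; "force" is the grip in N (left out, the last holds). Time passes only in rows, so rows that do not move let the fingers close. It gives the time, the measured TCP pose, the force, the opening and the grip force at its end, in the units of the state.
- read_state(): the state, without advancing time (a new reading comes with each control period).
- viewer.camera(name): name is "scene" or "side" or "wrist"; returns a dict with "pixels" (420x560x3 uint8, red, green, blue), "range_z" (420x560 float32, m along the optical axis (not along the pixel's ray), 0 where there is no reading), "fx", "fy", "cx", "cy" (pixels), "xyz" and "orientation" of the camera in the world. Camera axes: x right, y down, z forward; pixel columns grow to the right and rows downward; lengths in m; the calibration is good to about 2 mm. A picture is of the moment at which its call begins.
- r.close_job(): hands the job in; it is judged then, once.
The state is a dict: "time": time; "joint_positions": joint angles; "joint_vel": joint speeds; "joint_torque": joint torques, N m; "ee_pos": TCP position; "eef_rot": TCP orientation; "ft_force": force on the tool from outside, world axes, zero at the start; "torque": the same for the moment, N m; "width": finger opening in m; "grip_force": force on a finger pad.
Only numpy, scipy, OpenCV 4.12 (cv2) and the standard library are available. Lean on these libraries where they do the work, as an engineer would, in place of code of your own. Each camera call takes 0.05 s, during which the arm holds its last target. There are 200 camera calls.

## Working session

There is one attempt and no reset: what is moved stays moved. The work goes in short steps, Python scripts to look and compute and a tool call to move; the robot and the scene stay as the last step left them, time stands still between calls to the robot, and variables do not carry over. Pictures are saved under pics/ and viewed, at most 14 in all, crops included, and the job is handed in when it is done.

Besides the shell and the picture viewer there is one more tool, called after "Call:" as name(argument=value, ...), one argument or row to a line, values as JSON. carry_out: Moves the arm, as the interface text tells. Its arguments: {"type":"object","properties":{"moves":{"type":"array","items":{"type":"array","items":{"type":"number"}}},"fingers":{"type":"number"},"force":{"type":"number"}},"required":["moves"]}

```bash
mkdir -p pics; cat > h.py <<'E'
import numpy as np,cv2
from scipy.spatial.transform import Rotation as R
from bench import read_state,viewer,r
def cam(n,save=None):
    c=viewer.camera(n)
    if save: cv2.imwrite('pics/'+save,c['pixels'][:,:,::-1])
    z=c['range_z'];v,u=np.mgrid[:z.shape[0],:z.shape[1]]
    P=np.stack([(u-c['cx'])/c['fx']*z,(v-c['cy'])/c['fy']*z,z],-1)
    W=P@R.from_quat(c['orientation']).as_matrix().T+np.array(c['xyz'])
    W[z==0]=np.nan
    return c,W
E
python3 - <<'E'
from h import *
for n in ['scene','side']:
    c,W=cam(n,n+'0.png'); print(n,c['xyz'],c['orientation'],c['fx'])
    np.save(n+'W.npy',W);np.save(n+'P.npy',c['pixels'])
s=read_state();print(s['ee_pos'],s['eef_rot'],s['width'],r.finger_overhang,s['time'])
E
```

```text
scene [ 1.22433557 -0.79192606  1.09476416] [ 0.87556658  0.29094671 -0.12604994 -0.36447852] 515.3252908828025
side [0.14418178 0.94140564 1.05714483] [-0.21581906  0.89330583 -0.38513979  0.0842269 ] 487.30009827986987
[ 0.24369027 -0.57517801  0.23584176] [ 9.79989412e-01  1.99048585e-01 -1.67592378e-04 -6.20807173e-04] 0.08726327384893726 0.014 0.1
```

View pics/scene0.png

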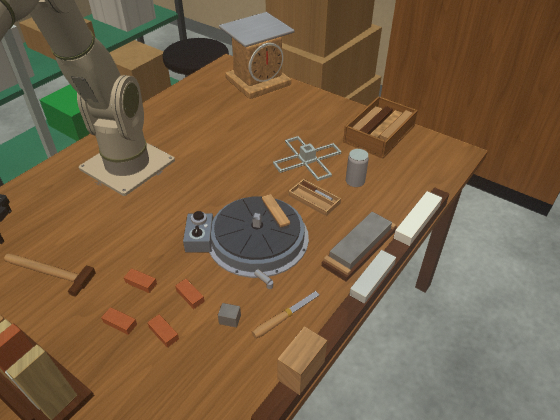

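View pics/side0.png

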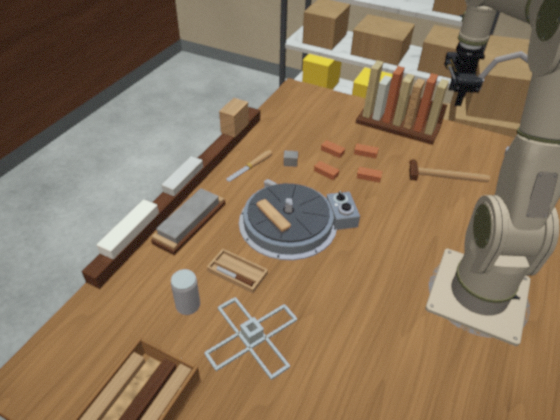

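The scene view shows four stones, at px (140,280), (190,293), (119,320) and (163,330). The brush is on the plate at (275,210), the carrier at (308,155), the tray at (314,196) and the control box at (199,230). The side view agrees.

```bash
cat > seg.py <<'E'
from h import *
def rects(W,mask,lo,hi,name,amin=25):
    m=(mask&(W[...,2]>lo)&(W[...,2]<hi)).astype(np.uint8)
    n,l,st,_=cv2.connectedComponentsWithStats(m)
    for i in range(1,n):
        if st[i,4]<amin: continue
        q=W[l==i]; z=np.median(q[:,2]);
        rc=cv2.minAreaRect((q[:,:2]*1000).astype(np.float32))
        print(name,'px',st[i,:2]+st[i,2:4]//2,'n',st[i,4],'c',np.round(rc[0],1),'sz',np.round(rc[1],1),'ang',round(rc[2],1),'z',round(z*1000,1))
def chain(P):
    h=cv2.cvtColor(P,cv2.COLOR_RGB2HSV);return h
E
python3 - <<'E'
from seg import *
for n in ['scene','side']:
    W=np.load(n+'W.npy');P=np.load(n+'P.npy');h=chain(P);H,S,V=[h[...,i].astype(int) for i in range(3)]
    print(n)
    ok=(W[...,0]>0.2)&(W[...,0]<1)&(abs(W[...,1])<0.7)
    rects(W,ok&((H<9)|(H>174))&(S>120),.02,.03,'stone')
    rects(W,ok&(S>80),.078,.092,'brush')
    rects(W,ok&(S>60),.016,.024,'tray')
    rects(W,ok&(S<90),.088,.1,'spindle',5)
    rects(W,ok&(S<90),.04,.048,'hub?')
    rects(W,ok&(S<90),.006,.014,'arms',60)
    rects(W,ok&(S<90),.060,.073,'button',15)
    rects(W,ok&(S<90),.048,.052,'box',60)
E
```

```text
scene
brush px [276 210] n 367 c [585.1  54. ] sz [ 32.8 133.5] ang 62.3 z 83.7
brush px [314 368] n 66 c [ 951.4 -294.2] sz [ 2.4 85.4] ang 0.3 z 85.4
brush px [290 379] n 87 c [ 922.7 -349.8] sz [61.  10.4] ang 7.5 z 85.8
brush px [ 55 395] n 135 c [ 552.4 -667. ] sz [65.1  6.4] ang 89.1 z 84.5
tray px [374 149] n 53 c [637.8 540.2] sz [95.2 28.1] ang 15.3 z 19.9
tray px [314 196] n 344 c [605.  229.7] sz [ 81.7 150.7] ang 86.9 z 19.3
tray px [362 253] n 306 c [832.5 132.8] sz [253.2  71.2] ang 84.9 z 20.6
tray px [ 62 274] n 125 c [ 238.4 -432.3] sz [83.5 24. ] ang 17.3 z 21.2
tray px [ 81 282] n 90 c [ 306.4 -418.7] sz [24.  89.9] ang 3.9 z 20.2
tray px [140 281] n 128 c [ 419. -324.] sz [81.7 37.7] ang 11.4 z 22.3
tray px [190 290] n 27 c [ 552.5 -273. ] sz [23.6 21.2] ang 42.9 z 23.2
tray px [192 299] n 69 c [ 569.  -292.1] sz [65.8 27.7] ang 18.6 z 21.5
tray px [109 314] n 25 c [ 440.5 -445.5] sz [11.7 30.8] ang 35.5 z 22.8
tray px [272 322] n 209 c [ 782.3 -221.2] sz [112.8  23.6] ang 74.5 z 20.6
tray px [119 323] n 125 c [ 473.2 -443.1] sz [76.9 36. ] ang 9.7 z 22.2
tray px 
[... 5360 characters left out ...]
221] n 60 c [590.6  66.8] sz [  6.5 117. ] ang 63.5 z 64.4
button px [288 210] n 20 c [561.    3.9] sz [18.6  9.1] ang 19.1 z 66.0
button px [186 297] n 78 c [648.2 398.7] sz [61.2 26. ] ang 41.9 z 66.4
button px [134 362] n 15 c [652.3 593.4] sz [ 9.2 12.1] ang 71.5 z 63.2
button px [128 368] n 30 c [654.5 609.7] sz [16.9 16.3] ang 66.3 z 63.7
button px [106 396] n 32 c [657.3 682.6] sz [13.6 20. ] ang 20.0 z 63.9
box px [206 200] n 94 c [811.9  64.4] sz [39.8 85.6] ang 60.4 z 50.7
box px [343 206] n 278 c [ 429.5 -104.1] sz [ 74.7 113.9] ang 37.3 z 50.1
box px [176 228] n 104 c [819.4 204.2] sz [42.8 84.2] ang 40.8 z 50.9
box px [164 228] n 67 c [842.5 219.4] sz [39.9 43.3] ang 83.5 z 50.3
```

```bash
cat > plan.py <<'E'
import sys
from h import *
def plan(*wps):
    """wps: (x,y,z mm, tool-x yaw deg or None); rotate first, then shift"""
    s=read_state();p=np.array(s['ee_pos'])*1000;M=R.from_quat(s['eef_rot'])
    print('t',round(s['time'],1),'at',p.round(1),'yaw',round(np.degrees(np.arctan2(*M.as_matrix()[1::-1,0])),2),'tilt',np.round(M.as_matrix()[:2,2],4),'w',round(s['width']*1000,1),'j7',round(s['joint_positions'][6],2))
    for w in wps:
        if w[3] is not None:
            a=np.radians(w[3]);T=R.from_matrix([[np.cos(a),np.sin(a),0],[np.sin(a),-np.cos(a),0],[0,0,-1]])
            d=np.degrees((M.inv()*T).as_rotvec())/8
            n=max(1,int(np.ceil(np.abs(d).max())))
            if np.abs(d).max()>.02: print('  turn',n,'x',(d/n).round(3).tolist())
            M=T
        d=M.inv().apply(np.array(w[:3])-p)/40
        n=max(1,int(np.ceil(max(np.abs(d).max(),np.linalg.norm(d)/1.5))))
        print('  shift',n,'x',(d/n).round(3).tolist());p=np.array(w[:3])
if __name__=='__main__': plan(*eval(sys.argv[1]))
E
python3 plan.py '[(590,100,300,152.8)]'
```

```text
t 0.1 at [ 243.7 -575.2  235.8] yaw 22.96 tilt [-0.0006  0.0012] w 87.3 j7 -0.09
  turn 17 x [-0.0, -0.001, -0.955]
  shift 19 x [0.001, 0.998, -0.084]
```

Call:
carry_out(
  moves=[
    [0,0,-0.4,0,0,-0.955],
    [0,0,-0.4,0,0,-0.955],
    [0,0,-0.4,0,0,-0.955],
    [0,0,-0.4,0,0,-0.955],
    [0,0,0,0,0,-0.955],
    [0,0,0,0,0,-0.955],
    [0,0,0,0,0,-0.955],
    [0,0,0,0,0,-0.955],
    [0,0,0,0,0,-0.955],
    [0,0,0,0,0,-0.955],
    [0,0,0,0,0,-0.955],
    [0,0,0,0,0,-0.955],
    [0,0,0,0,0,-0.955],
    [0,0,0,0,0,-0.955],
    [0,0,0,0,0,-0.955],
    [0,0,0,0,0,-0.955],
    [0,0,0,0,0,-0.955],
  ],
)

```text
time: 2.22
ee_pos: [0.2438, -0.5753, 0.3]
eef_rot: [0.233, 0.973, 0.0, -0.0]
ft_force: [-1.1, -0.3, -0.2]
width: 0.0869
grip_force: 0.0
```

Call:
carry_out(
  moves=[
    [0,1,0,0,0,0],
    [0,1,0,0,0,0],
    [0,1,0,0,0,0],
    [0,1,0,0,0,0],
    [0,1,0,0,0,0],
    [0,1,0,0,0,0],
    [0,1,0,0,0,0],
    [0,1,0,0,0,0],
    [0,1,0,0,0,0],
    [0,1,0,0,0,0],
    [0,1,0,0,0,0],
    [0,1,0,0,0,0],
    [0,1,0,0,0,0],
    [0,1,0,0,0,0],
    [0,1,0,0,0,0],
    [0,1,0,0,0,0],
    [0,1,0,0,0,0],
    [0,1,0,0,0,0],
    [0,1,0,0,0,0],
    [0,0,0,0,0,0],
  ],
)

```text
time: 4.72
ee_pos: [0.5906, 0.1043, 0.2997]
eef_rot: [0.232, 0.973, 0.001, -0.001]
ft_force: [-0.2, -0.7, -1.1]
width: 0.087
grip_force: 0.0
```

```bash
python3 - <<'E'
from seg import *
c,W=cam('wrist','w1.png');np.save('w1W.npy',W);np.save('w1P.npy',c['pixels'])
print(c['xyz'],R.from_quat(c['orientation']).as_matrix().round(2),c['fx'])
S=chain(c['pixels'])[...,1]
rects(W,S>80,.078,.092,'brush');rects(W,S>60,.016,.024,'tray',200)
rects(W,S<90,.086,.1,'spindle');rects(W,S<256,.0925,.096,'spindletop');rects(W,S<256,.05,.058,'plate',3000)
E
python3 plan.py '[]'
```

```text
[0.52863692 0.1355644  0.44835503] [[ 0.45  0.86  0.23]
 [ 0.89 -0.44 -0.11]
 [ 0.    0.25 -0.97]] 340.1680275856184
brush px [236 200] n 1796 c [584.9  54.9] sz [ 32.  130.1] ang 61.9 z 83.8
tray px [372 138] n 2718 c [604.  231.1] sz [ 77.6 148.3] ang 86.8 z 20.2
tray px [432 263] n 228 c [793.  237.1] sz [50.3 12.4] ang 84.1 z 21.2
tray px [311 318] n 424 c [779.1  57.5] sz [22.7 90.9] ang 4.6 z 21.8
spindle px [538 130] n 705 c [655.5 365.8] sz [29.7 62.4] ang 66.4 z 94.7
spindle px [179 211] n 315 c [564.2  -4.3] sz [19.9 18.8] ang 21.7 z 93.1
spindletop px [534 130] n 157 c [653.2 361.2] sz [18.9 57.5] ang 65.4 z 94.5
spindletop px [177 214] n 171 c [564.6  -5. ] sz [14.5 14.9] ang 22.6 z 94.2
plate px [185 184] n 24582 c [548.2   2.4] sz [242.3 206.2] ang 63.2 z 54.3
t 4.8 at [590.5 102.2 299.8] yaw 153.0 tilt [-0.0014  0.0008] w 86.9 j7 0.65
```

View pics/w1.png

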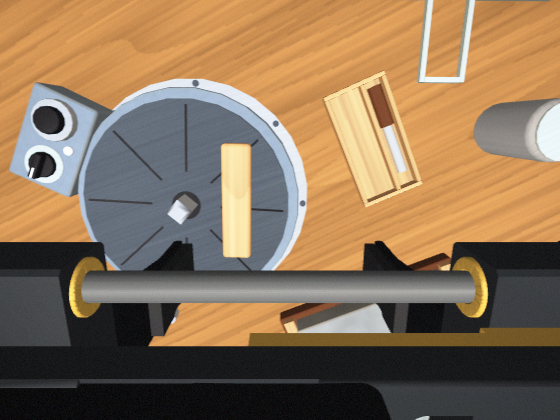

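The wrist view shows the brush at (236,200) and the tray at (372,138), with the rod in its right-hand part. So the wider compartment is on the left, towards the plate. The spindle is at (179,211), the start button at (48,120) and the knob at (41,163).

```bash
python3 - <<'E'
from seg import *
W=np.load('w1W.npy');P=np.load('w1P.npy')
c=np.array([604,231.1]);a=np.radians(176.8);ex=np.array([np.cos(a),np.sin(a)]);ey=np.array([-ex[1],ex[0]])
q=W[...,:2]*1000-c;X=q@ex;Y=q@ey;Z=W[...,2]*1000
m=(abs(X)<60)&(abs(Y)<45)
for y in range(-42,43,3):
    k=m&(abs(Y-y)<1.5)
    print(y,np.round(np.nanmedian(Z[k]),1),end='; ')
m=(W[...,2]>.062)&(W[...,2]<.075)&(np.hypot(W[...,0]-.43,W[...,1]+.1)<.08)
rects(W,m,0,1,'btn');
E
python3 plan.py '[(584.9,54.9,120,151.9),(584.9,54.9,85.5,151.9)]'
```

```text
-42 nan; -39 19.8; -36 20.2; -33 13.2; -30 6.3; -27 19.5; -24 18.1; -21 18.0; -18 15.4; -15 15.1; -12 19.7; -9 20.3; -6 10.9; -3 5.2; 0 5.3; 3 5.3; 6 5.4; 9 5.2; 12 5.3; 15 5.2; 18 5.4; 21 5.4; 24 5.2; 27 5.3; 30 5.4; 33 20.0; 36 20.2; 39 7.4; 42 0.4; btn px [ 52 120] n 1104 c [414.7 -84.6] sz [44.1 43.4] ang 63.3 z 70.9
btn px [ 36 165] n 283 c [ 447.6 -127.9] sz [ 9.8 30. ] ang 37.3 z 67.7
t 4.8 at [590.5 102.2 299.8] yaw 153.0 tilt [-0.0014  0.0008] w 86.9 j7 0.65
  turn 1 x [0.0, -0.011, 0.138]
  shift 5 x [-0.087, -0.222, 0.899]
  shift 1 x [0.0, 0.0, 0.862]
  return np.nanmean(a, axis, out=out, keepdims=keepdims)
```

Call:
carry_out(
  fingers=50,
  force=15,
  moves=[
    [0,0,0,0,-0.011,0.138],
    [-0.087,-0.222,0.9,0,0,0],
    [-0.087,-0.222,0.9,0,0,0],
    [-0.087,-0.222,0.9,0,0,0],
    [-0.087,-0.222,0.9,0,0,0],
    [-0.087,-0.222,0.9,0,0,0],
    [0,0,0,0,0,0],
    [0,0,0,0,0,0],
    [0,0,0.43,0,0,0],
    [0,0,0.43,0,0,0],
    [0,0,0,0,0,0],
    [0,0,0,0,0,0],
  ],
)

```text
time: 6.28
ee_pos: [0.5854, 0.0535, 0.0863]
eef_rot: [0.244, 0.97, -0.0, 0.001]
ft_force: [0.1, 0.0, 0.5]
width: 0.0503
grip_force: 0.0
```

Call:
carry_out(
  fingers=20,
  force=15,
  moves=[
    [0,0,0,0,0,0],
    [0,0,0,0,0,0],
    [0,0,0,0,0,0],
    [0,0,0,0,0,0],
    [0,0,0,0,0,0],
    [0,0,0,0,0,0],
    [0,0,0,0,0,0],
    [0,0,0,0,0,0],
  ],
)

```text
time: 7.28
ee_pos: [0.5855, 0.0533, 0.0865]
eef_rot: [0.244, 0.97, -0.0, 0.001]
ft_force: [0.8, 1.1, 5.8]
width: 0.0319
grip_force: 15.0
```

```bash
python3 plan.py '[(584.9,54.9,140,None),(603.3,217.8,140,176.8),(603.3,217.8,37,None)]'
```

```text
t 7.3 at [585.5  53.3  86.5] yaw 151.74 tilt [ 0.0019 -0.0007] w 31.9 j7 0.62
  shift 2 x [0.015, 0.014, -0.669]
  turn 4 x [-0.0, 0.004, -0.783]
  shift 5 x [-0.046, 0.818, 0.0]
  shift 3 x [0.0, 0.0, 0.858]
```

Call:
carry_out(
  moves=[
    [0,0,-0.67,0,0,0],
    [0,0,-0.67,0,0,0],
    [0,0,0,0,0.004,-0.783],
    [0,0,0,0,0.004,-0.783],
    [0,0,0,0,0.004,-0.783],
    [0,0,0,0,0.004,-0.783],
    [-0.05,0.82,0,0,0,0],
    [-0.05,0.82,0,0,0,0],
    [-0.05,0.82,0,0,0,0],
    [-0.05,0.82,0,0,0,0],
    [-0.05,0.82,0,0,0,0],
    [0,0,0.9,0,0,0],
    [0,0,0.9,0,0,0],
    [0,0,0,0,0,0],
    [0,0,0,0,0,0],
  ],
)

```text
time: 9.15
ee_pos: [0.6048, 0.2167, 0.0689]
eef_rot: [0.028, 1.0, 0.0, -0.0]
ft_force: [0.0, 0.5, -0.6]
width: 0.0317
grip_force: 15.0
```

```bash
python3 - <<'E'
from seg import *
c,W=cam('wrist','w2.png');S=chain(c['pixels'])[...,1]
rects(W,S>60,.052,.066,'brush',100);rects(W,S>60,.016,.024,'tray',200)
E
python3 plan.py '[(604.3,217.7,38,176.8)]'
```

```text
brush px [284 200] n 1614 c [572.3 221. ] sz [44.7 67.4] ang 86.1 z 65.0
brush px [250 318] n 142 c [630.6 201. ] sz [ 3.9 17.9] ang 88.6 z 65.1
brush px [305 318] n 126 c [632.6 228.8] sz [ 3.8 18.6] ang 88.3 z 65.2
tray px [304 177] n 4266 c [569.6 233.4] sz [77.4 78. ] ang 86.8 z 20.2
tray px [340 175] n 2317 c [568.5 255.6] sz [16.7 50.2] ang 86.9 z 21.2
tray px [313 318] n 201 c [660.7 237.1] sz [ 5.1 22.8] ang 87.0 z 20.2
t 9.2 at [605.1 216.8  69.4] yaw 176.78 tilt [0.001  0.0006] w 31.5 j7 0.75
  shift 1 x [0.021, 0.021, 0.785]
```

View pics/w2.png

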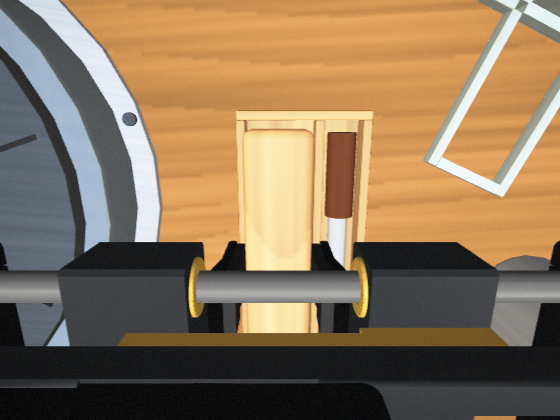

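The brush at (280,190) sits squarely over the left compartment, whose walls are at about columns 240 and 318. I can lower it.

Call:
carry_out(
  moves=[
    [0.01,0.03,0.4,0,0,0],
    [0.01,0,0.39,0,0,0],
    [0,0,0,0,0,0],
    [0,0,0,0,0,0],
  ],
)

```text
time: 9.7
ee_pos: [0.6033, 0.2176, 0.0354]
eef_rot: [0.028, 1.0, -0.0, -0.001]
ft_force: [0.1, -0.7, -1.4]
width: 0.0318
grip_force: 15.0
```

Call:
carry_out(
  fingers=46,
  moves=[
    [0,0,0,0,0,0],
    [0,0,0,0,0,0],
    [0,0,0,0,0,0],
    [0,0,0,0,0,0],
    [0,0,-1,0,0,0],
    [0,0,-1,0,0,0],
    [0,0,-1,0,0,0],
    [0,0,-1,0,0,0],
    [0,0,-1,0,0,0],
    [0,0,-1,0,0,0],
    [0,0,0,0,0,0],
    [0,0,0,0,0,0],
  ],
)

```text
time: 11.2
ee_pos: [0.6036, 0.2176, 0.2756]
eef_rot: [0.028, 1.0, -0.0, -0.001]
ft_force: [-0.2, 0.2, -0.7]
width: 0.0462
grip_force: 0.0
```

```bash
python3 - <<'E'
from seg import *
c,W=cam('wrist','w3.png');S=chain(c['pixels'])[...,1]
rects(W,S>60,.031,.038,'brush',100);rects(W,S>60,.016,.024,'tray',200)
rects(W,S<90,.04,.048,'hub')
c,W=cam('side');rects(W,W[...,2]<1,.031,.038,'brush-side',100);rects(W,W[...,2]<1,.04,.048,'hub-side',150)
E
python3 plan.py '[(471,388,250,152)]'
```

```text
brush px [278 179] n 2818 c [601.6 216.9] sz [ 31.9 129.4] ang 87.3 z 35.0
brush px [553 193] n 325 c [634.3 539.6] sz [89.7  4.2] ang 0.9 z 34.1
tray px [548 160] n 687 c [599.8 539.9] sz [  4.1 157.4] ang 89.7 z 19.8
tray px [290 178] n 2053 c [603.5 231.1] sz [ 77.  146.9] ang 86.8 z 20.1
tray px [308 150] n 588 c [568.4 255.6] sz [16.6 49.6] ang 86.3 z 21.1
tray px [270 323] n 830 c [790.1 198.4] sz [132.9  23.8] ang 79.6 z 21.6
hub px [ 99 126] n 4486 c [516.4  51.1] sz [287.9 123.6] ang 31.1 z 44.1
hub px [436  49] n 1354 c [471.7 387.5] sz [40.8 41. ] ang 62.6 z 45.2
hub px [413 221] n 146 c [648.8 365.9] sz [22.1 60.2] ang 48.3 z 44.3
hub px [ 22 246] n 136 c [661.6 -91.7] sz [57.   8.3] ang 50.2 z 43.9
hub px [262 331] n 237 c [792.  185.9] sz [109.2   3.1] ang 85.2 z 43.0
brush-side px [165 213] n 101 c [896.8 152. ] sz [  7.7 233.3] ang 0.4 z 34.1
brush-side px [174 236] n 151 c [828.5 204.6] sz [105.7  81.2] ang 87.1 z 33.6
brush-side px [240 263] n 400 c [599.6 219.1] sz [ 34.  129.9] ang 88.0 z 34.8
hub-side px [138 230] n 311 c [914.9 227.4] sz [451.7  50.2] ang 88.8 z 44.6
hub-side px [289 220] n 697 c [543.2  21. ] sz [271.2 207.6] ang 35.7 z 44.2
hub-side px [252 328] n 198 c [470.7 389. ] sz [41.3 42.1] ang 61.1 z 44.9
t 11.3 at [603.5 217.4 274.9] yaw 176.79 tilt [-0.0024 -0.0009] w 46.2 j7 0.84
  turn 4 x [-0.003, -0.004, 0.775]
  shift 5 x [0.985, 0.442, 0.124]
```

```bash
python3 plan.py '[(590.7,-69.6,300,112)]'
```

```text
t 11.3 at [603.5 217.4 274.9] yaw 176.79 tilt [-0.0024 -0.0009] w 46.2 j7 0.84
  turn 9 x [-0.002, -0.001, 0.9]
  shift 7 x [-0.933, -0.426, -0.09]
```

Call:
carry_out(
  fingers=60,
  moves=[
    [0,0,0,0,0,0.9],
    [0,0,0,0,0,0.9],
    [0,0,0,0,0,0.9],
    [0,0,0,0,0,0.9],
    [0,0,0,0,0,0.9],
    [0,0,0,0,0,0.9],
    [0,0,0,0,0,0.9],
    [0,0,0,0,0,0.9],
    [0,0,0,0,0,0.9],
    [-0.93,-0.43,-0.09,0,0,0],
    [-0.93,-0.43,-0.09,0,0,0],
    [-0.93,-0.43,-0.09,0,0,0],
    [-0.93,-0.43,-0.09,0,0,0],
    [-0.93,-0.43,-0.09,0,0,0],
    [-0.93,-0.43,-0.09,0,0,0],
    [-0.93,-0.43,-0.09,0,0,0],
    [0,0,0,0,0,0],
    [0,0,0,0,0,0],
    [0,0,0,0,0,0],
  ],
)

```text
time: 13.68
ee_pos: [0.5896, -0.0673, 0.301]
eef_rot: [0.558, 0.83, -0.0, -0.001]
ft_force: [-0.5, 0.8, -0.6]
width: 0.0603
grip_force: 0.0
```

```bash
python3 - <<'E'
from seg import *
c,W=cam('wrist','w4.png');S=chain(c['pixels'])[...,1]
ok=np.hypot(W[...,0]-.5645,W[...,1]+.0045)<.03
rects(W,ok,.0925,.096,'top');rects(W,ok,.086,.1,'upper');rects(W,ok,.065,.1,'all');
ok=np.hypot(W[...,0]-.43,W[...,1]+.1)<.09
np.save('w4W.npy',W)
rects(W,ok,.063,.08,'btn')
E
python3 plan.py '[(534,356,251,152.4)]'
```

```text
top px [279 124] n 204 c [564.4  -5. ] sz [15.3 14.8] ang 22.1 z 94.3
upper px [279 124] n 393 c [564.5  -5. ] sz [19.8 19. ] ang 22.1 z 92.9
all px [279 124] n 400 c [564.5  -5. ] sz [19.8 19. ] ang 22.1 z 92.8
btn px [125 141] n 686 c [413.9 -86. ] sz [36.6 33.3] ang 5.2 z 72.0
btn px [144 187] n 236 c [ 447.9 -128.5] sz [ 9.3 30.2] ang 36.7 z 68.0
t 13.7 at [589.7 -67.4 301.2] yaw 112.12 tilt [-0.0011  0.0002] w 59.7 j7 0.29
  turn 6 x [-0.001, -0.001, -0.839]
  shift 9 x [0.682, 0.971, 0.139]
```

View pics/w4.png

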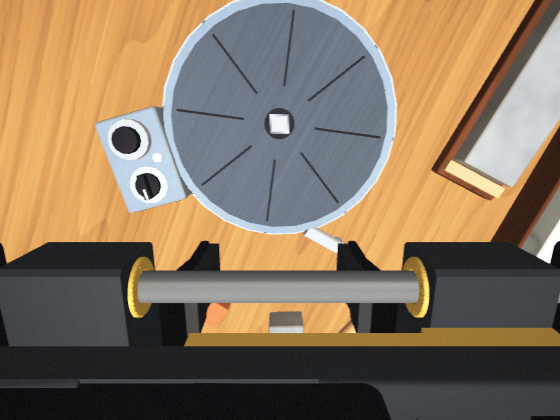

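The spindle is square in the view at (279,124), the button at (126,140) and the knob at (150,185). Next I look at the carrier.

Call:
carry_out(
  moves=[
    [0,0,0,0,0,-0.84],
    [0,0,0,0,0,-0.84],
    [0,0,0,0,0,-0.84],
    [0,0,0,0,0,-0.84],
    [0,0,0,0,0,-0.84],
    [0,0,0,0,0,-0.84],
    [0.68,0.97,0.14,0,0,0],
    [0.68,0.97,0.14,0,0,0],
    [0.68,0.97,0.14,0,0,0],
    [0.68,0.97,0.14,0,0,0],
    [0.68,0.97,0.14,0,0,0],
    [0.68,0.97,0.14,0,0,0],
    [0.68,0.97,0.14,0,0,0],
    [0.68,0.97,0.14,0,0,0],
    [0.68,0.97,0.14,0,0,0],
    [0,0,0,0,0,0],
    [0,0,0,0,0,0],
    [0,0,0,0,0,0],
  ],
)

```text
time: 15.98
ee_pos: [0.5358, 0.353, 0.2511]
eef_rot: [0.24, 0.971, -0.0, -0.0]
ft_force: [-1.1, -0.3, 0.2]
width: 0.0601
grip_force: 0.0
```

```bash
python3 - <<'E'
from seg import *
c,W=cam('wrist','w5.png');np.save('w5W.npy',W)
ok=np.hypot(W[...,0]-.4715,W[...,1]-.388)<.035
rects(W,ok,.040,.05,'hub');
ok=np.hypot(W[...,0]-.4715,W[...,1]-.388)<.13
rects(W,ok,.006,.014,'arms')
E
python3 plan.py '[(471.5,388,90,152.6),(471.5,388,31,152.6)]'
```

```text
hub px [279 117] n 1152 c [471.4 387.6] sz [39.5 38.9] ang 62.3 z 45.3
arms px [279 110] n 5359 c [471.4 387.8] sz [203.3 203.3] ang 17.9 z 10.2
t 16.0 at [535.8 352.9 251.1] yaw 152.21 tilt [-0.0001 -0.0006] w 59.8 j7 0.19
  turn 1 x [-0.004, 0.001, -0.049]
  shift 5 x [0.366, 0.008, 0.806]
  shift 2 x [0.0, 0.0, 0.738]
```

Call:
carry_out(
  fingers=60,
  moves=[
    [0,0,0,0,0,-0.04],
    [0.366,0.01,0.8,0,0,0],
    [0.366,0.01,0.8,0,0,0],
    [0.366,0.01,0.8,0,0,0],
    [0.366,0.01,0.8,0,0,0],
    [0.366,0.01,0.8,0,0,0],
    [0,0,0,0,0,0],
    [0,0,0.5,0,0,0],
    [0,0,0.5,0,0,0],
    [0,0,0.48,0,0,0],
    [0,0,0,0,0,0],
    [0,0,0,0,0,0],
  ],
)

```text
time: 17.52
ee_pos: [0.471, 0.3899, 0.0322]
eef_rot: [0.236, 0.972, 0.0, -0.0]
ft_force: [0.3, 1.1, -0.3]
width: 0.0596
grip_force: 0.0
```

Call:
carry_out(
  fingers=25,
  force=40,
  moves=[
    [0,0,0,0,0,0],
    [0,0,0,0,0,0],
    [0,0,0,0,0,0],
    [0,0,0,0,0,0],
    [0,0,0,0,0,0],
    [0,0,0,0,0,0],
    [0,0,0,0,0,0],
    [0,0,0,0,0,0],
  ],
)

```text
time: 18.52
ee_pos: [0.4709, 0.3894, 0.0321]
eef_rot: [0.237, 0.972, -0.0, -0.0]
ft_force: [-1.0, -2.5, 5.4]
width: 0.04
grip_force: 40.0
```

```bash
python3 plan.py '[(471.4,387.7,170,None),(564.4,-5.0,170,112.1)]'
```

```text
t 18.5 at [470.9 389.4  32.1] yaw 152.63 tilt [-0.0005 -0.0005] w 40.0 j7 -0.03
  shift 4 x [-0.007, -0.009, -0.862]
  turn 6 x [-0.001, 0.0, 0.844]
  shift 10 x [-0.997, -0.154, 0.0]
```

Call:
carry_out(
  moves=[
    [0,0,-0.9,0,0,0],
    [0,0,-0.9,0,0,0],
    [0,0,-0.9,0,0,0],
    [0,0,-0.9,0,0,0],
    [0,0,0,0,0,0.844],
    [0,0,0,0,0,0.844],
    [0,0,0,0,0,0.844],
    [0,0,0,0,0,0.844],
    [0,0,0,0,0,0.844],
    [0,0,0,0,0,0.844],
    [0,0,0,0,0,0],
  ],
)

```text
time: 19.9
ee_pos: [0.4706, 0.3893, 0.1749]
eef_rot: [0.558, 0.83, -0.001, -0.0]
ft_force: [-0.0, -0.1, -5.7]
width: 0.0397
grip_force: 40.0
```

Call:
carry_out(
  moves=[
    [-0.9,-0.14,0,0,0,0],
    [-0.9,-0.14,0,0,0,0],
    [-0.9,-0.14,0,0,0,0],
    [-0.9,-0.14,0,0,0,0],
    [-0.9,-0.14,0,0,0,0],
    [-0.9,-0.14,0,0,0,0],
    [-0.9,-0.14,0,0,0,0],
    [-0.9,-0.14,0,0,0,0],
    [-0.9,-0.14,0,0,0,0],
    [-0.9,-0.14,0,0,0,0],
    [-0.9,-0.14,0,0,0,0],
    [0,0,0,0,0,0],
    [0,0,0,0,0,0],
    [0,0,0,0,0,0],
  ],
)

```text
time: 21.65
ee_pos: [0.5628, 0.0008, 0.1757]
eef_rot: [0.557, 0.83, -0.0, -0.0]
ft_force: [0.2, 0.2, -6.1]
width: 0.0397
grip_force: 40.0
```

```bash
python3 plan.py '[(564.0,-3.9,132,112.1)]'; python3 - <<'E'
from seg import *
s=read_state();print(s['grip_force'],s['ft_force'])
c,W=cam('wrist','w6.png')
p=np.array(s['ee_pos']);ok=(np.hypot(W[...,0]-p[0],W[...,1]-p[1])<.13)
rects(W,ok,p[2]-.03,p[2]-.014,'arms',100);
E
```

```text
t 21.6 at [562.8   0.8 175.7] yaw 112.29 tilt [-0.001   0.0002] w 39.7 j7 0.17
  turn 1 x [-0.006, -0.004, 0.023]
  shift 2 x [-0.06, -0.008, 0.546]
39.997359985427465 [ 0.24869128  0.18712235 -6.06680131]
arms px [278 136] n 15579 c [540.7  53.9] sz [238. 119.] ang 22.2 z 153.7
arms px [236 318] n 108 c [555.3 -45.9] sz [ 5.8 21.5] ang 26.2 z 153.6
arms px [319 318] n 115 c [599.8 -27.6] sz [ 5.8 22.3] ang 21.4 z 153.9
```

View pics/w6.png

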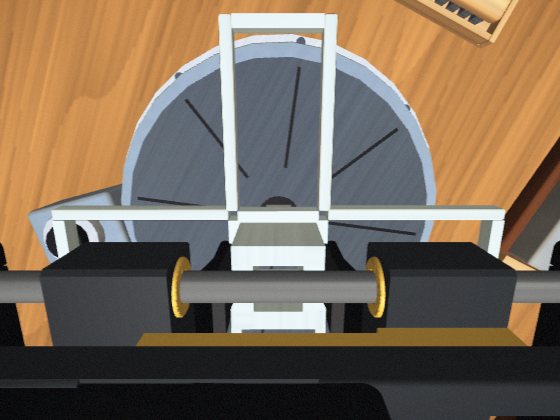

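The carrier is held square, with its front arm centred at column 278 and the spindle hole behind the hub. The offsets agree with what I estimated, so I start the descent.

Call:
carry_out(
  moves=[
    [-0.06,-0.008,0.5,0,0,0.023],
    [-0.06,-0.008,0.5,0,0,0],
    [0,0,0,0,0,0],
    [0,0,0,0,0,0],
    [0,0,0.15,0,0,0],
    [0,0,0.15,0,0,0],
    [0,0,0,0,0,0],
  ],
)

```text
time: 22.58
ee_pos: [0.5639, -0.0052, 0.1232]
eef_rot: [0.56, 0.829, -0.001, -0.001]
ft_force: [-0.5, 0.4, -4.8]
width: 0.0397
grip_force: 40.0
```

```bash
python3 plan.py '[(564.0,-3.9,118,112.1),(564.0,-3.9,87,112.1)]'; python3 -c "
from h import *
s=read_state();print(s['ft_force'],s['torque'])"
```

```text
t 22.6 at [563.9  -5.2 123.2] yaw 111.94 tilt [-0.0017 -0.0002] w 39.7 j7 0.14
  shift 1 x [0.029, 0.016, 0.13]
  shift 1 x [0.0, 0.0, 0.775]
[-0.53386018  0.40728413 -4.76342605] [ 0.01218772 -0.11846719  0.02051897]
```

Call:
carry_out(
  moves=[
    [0.025,0.01,0.1,0,0,0],
    [0,0,0.1,0,0,0],
    [0,0,0.1,0,0,0],
    [0,0,0,0,0,0],
    [0,0,0,0,0,0],
  ],
)

```text
time: 23.2
ee_pos: [0.5643, -0.0041, 0.1119]
eef_rot: [0.56, 0.829, -0.0, -0.0]
ft_force: [0.5, 0.4, -5.4]
width: 0.0396
grip_force: 40.0
```

```bash
python3 plan.py '[(564.0,-3.9,87,112.1)]'; python3 -c "
from h import *
s=read_state();print(s['ft_force'],s['torque'])"
```

```text
t 23.2 at [564.3  -4.1 111.9] yaw 111.94 tilt [-0.0007 -0.0002] w 39.6 j7 0.13
  turn 1 x [-0.005, -0.001, -0.02]
  shift 1 x [0.008, -0.004, 0.621]
[ 0.54837565  0.39268217 -5.38272781] [ 0.02322047 -0.09891756  0.01092866]
```

Call:
carry_out(
  moves=[
    [0,0,0.2,0,0,0],
    [0,0,0.2,0,0,0],
    [0,0,0.15,0,0,0],
    [0,0,0.06,0,0,0],
    [0,0,0,0,0,0],
    [0,0,0,0,0,0],
  ],
)

```text
time: 23.95
ee_pos: [0.5643, -0.0041, 0.0876]
eef_rot: [0.56, 0.829, -0.0, -0.0]
ft_force: [-0.8, 0.0, -5.6]
width: 0.0398
grip_force: 40.0
```

Call:
carry_out(
  fingers=54,
  moves=[
    [0,0,0,0,0,0],
    [0,0,0,0,0,0],
    [0,0,0,0,0,0],
    [0,0,0,0,0,0],
    [0,0,-1,0,0,0],
    [0,0,-1,0,0,0],
    [0,0,-1,0,0,0],
    [-1,0,-1,0,0,0],
    [-1,0,-1,0,0,0],
    [0,0,0,0,0,0],
    [0,0,0,0,0,0],
    [0,0,0,0,0,0],
  ],
)

```text
time: 25.45
ee_pos: [0.5936, -0.077, 0.2864]
eef_rot: [0.559, 0.829, -0.001, -0.001]
ft_force: [0.2, -0.5, 0.7]
width: 0.054
grip_force: 0.0
```

```bash
python3 - <<'E'
from seg import *
c,W=cam('wrist','w7.png');np.save('w7W.npy',W)
d=np.hypot(W[...,0]-.5645,W[...,1]+.005)
rects(W,d<.13,.060,.069,'arms',200);rects(W,d<.04,.09,.104,'hub+sp',100)
c,W=cam('side');S=chain(c['pixels'])[...,1];d=np.hypot(W[...,0]-.5645,W[...,1]+.005)
rects(W,d<.13,.060,.069,'arms',200);rects(W,d<.04,.09,.104,'hub+sp',50)
rects(W,W[...,2]<1,.031,.038,'brush-side',300)
h=chain(c['pixels']);H,S=h[...,0].astype(int),h[...,1]
rects(W,((H<9)|(H>174))&(S>100)&(W[...,1]>-.5)&(W[...,0]>.35)&(W[...,0]<.7),.012,.03,'stone')
E
python3 plan.py '[(500,-250,300,100)]'
```

```text
arms px [278 111] n 5375 c [564.   -5.8] sz [203.2 202.8] ang 67.0 z 64.2
hub+sp px [278 113] n 1325 c [564.1  -5.6] sz [40.  39.4] ang 22.0 z 99.3
hub+sp px [279 113] n 305 c [564.6  -5.4] sz [16.6 16.9] ang 21.9 z 93.8
arms px [288 210] n 665 c [563.5  -3.7] sz [203.5 205.2] ang 67.7 z 63.7
hub+sp px [289 201] n 156 c [563.2  -4.2] sz [39.8 43.6] ang 19.6 z 98.1
brush-side px [241 263] n 407 c [600.4 219.7] sz [ 33.5 130. ] ang 87.2 z 34.8
t 25.6 at [593.8 -77.3 286.7] yaw 112.03 tilt [-0.0019  0.0001] w 53.9 j7 0.32
  turn 2 x [-0.007, -0.002, 0.752]
  shift 4 x [-0.961, -0.765, -0.083]
```

```bash
python3 plan.py '[(508,-455,350,90)]'
```

```text
t 25.6 at [593.8 -77.3 286.7] yaw 112.03 tilt [-0.0019  0.0001] w 53.9 j7 0.32
  turn 3 x [-0.005, -0.001, 0.918]
  shift 10 x [-0.944, -0.214, -0.158]
```

Call:
carry_out(
  fingers=56,
  moves=[
    [0,0,0,0,0,0.918],
    [0,0,0,0,0,0.918],
    [0,0,0,0,0,0.918],
    [-0.94,-0.21,-0.16,0,0,0],
    [-0.94,-0.21,-0.16,0,0,0],
    [-0.94,-0.21,-0.16,0,0,0],
    [-0.94,-0.21,-0.16,0,0,0],
    [-0.94,-0.21,-0.16,0,0,0],
    [-0.94,-0.21,-0.16,0,0,0],
    [-0.94,-0.21,-0.16,0,0,0],
    [-0.94,-0.21,-0.16,0,0,0],
    [-0.94,-0.21,-0.16,0,0,0],
    [-0.94,-0.21,-0.16,0,0,0],
    [0,0,0,0,0,0],
    [0,0,0,0,0,0],
    [0,0,0,0,0,0],
  ],
)

```text
time: 27.55
ee_pos: [0.5104, -0.4527, 0.3515]
eef_rot: [0.707, 0.707, -0.0, -0.0]
ft_force: [-0.3, 0.2, -0.5]
width: 0.0558
grip_force: 0.0
```

```bash
cat > stones.py <<'E'
from seg import *
def stones(save=None):
    c,W=cam('wrist',save);h=chain(c['pixels']);H,S=h[...,0].astype(int),h[...,1]
    rects(W,((H<9)|(H>174))&(S>120),.0225,.029,'stone',200)
    d=np.hypot(W[...,0]-.5643,W[...,1]+.0053)
    rects(W,((H<9)|(H>174))&(S>120)&(d<.15),.075,.084,'stone-in',100)
if __name__=='__main__':
    import sys; stones(sys.argv[1])
E
python3 stones.py w8.png;python3 plan.py '[]'
```

```text
t 27.6 at [ 510.3 -452.9  351.6] yaw 90.01 tilt [-0.0005  0.0001] w 56.2 j7 0.57
```

View pics/w8.png

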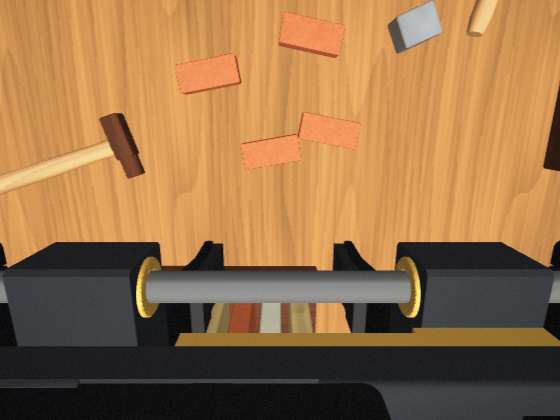

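Four stones are visible, at (208,73), (311,33), (270,151) and (329,130). The last two nearly touch. My hue limit was too tight.

```bash
sed -i "s/(H<9)/(H<12)/g; s/.0225,.029/.019,.030/; s/S>120/S>130/g" stones.py; python3 stones.py w9.png
```

```text
stone px [312  34] n 1914 c [ 552.2 -275.7] sz [36.4 79.1] ang 78.3 z 25.2
stone px [207  73] n 1661 c [ 416.9 -322.8] sz [78.8 35.8] ang 10.5 z 25.3
stone px [120 145] n 1135 c [ 292.8 -417.4] sz [25.4 86.7] ang 16.9 z 25.9
stone px [301 140] n 2423 c [ 539.5 -404. ] sz [167.   61.1] ang 12.6 z 25.3
```

```bash
cat > split.py <<'E'
from seg import *
c,W=cam('wrist');h=chain(c['pixels']);H,S=h[...,0].astype(int),h[...,1]
m=(((H<12)|(H>174))&(S>130)&(W[...,2]>.019)&(W[...,2]<.03)&(W[...,0]>.35)).astype(np.uint8)
e=cv2.erode(m,np.ones((7,7),np.uint8))
n,l,st,_=cv2.connectedComponentsWithStats(e)
for i in range(1,n):
    if st[i,4]<150: continue
    q=W[l==i];rc=cv2.minAreaRect((q[:,:2]*1000).astype(np.float32));print(st[i,:2]+st[i,2:4]//2,np.round(rc[0],1),np.round(rc[1],1),round(rc[2],1))
E
python3 split.py; python3 plan.py '[(416.9,-322.8,100,10.5),(416.9,-322.8,26,10.5)]'
```

```text
[299  28] [ 536.2 -273. ] [28.2 38.2] 78.0
t 27.7 at [ 510.1 -453.3  351.6] yaw 89.98 tilt [-0.0006 -0.0002] w 56.3 j7 0.57
  turn 10 x [-0.0, 0.0, 0.993]
  shift 7 x [-0.242, -0.519, 0.899]
  shift 2 x [0.0, 0.0, 0.925]
```

Call:
carry_out(
  fingers=56,
  force=20,
  moves=[
    [0,0,0,0,0,0.993],
    [0,0,0,0,0,0.993],
    [0,0,0,0,0,0.993],
    [0,0,0,0,0,0.993],
    [0,0,0,0,0,0.993],
    [0,0,0,0,0,0.993],
    [0,0,0,0,0,0.993],
    [0,0,0,0,0,0.993],
    [0,0,0,0,0,0.993],
    [0,0,0,0,0,0.993],
    [-0.242,-0.519,0.9,0,0,0],
    [-0.242,-0.519,0.9,0,0,0],
    [-0.242,-0.519,0.9,0,0,0],
    [-0.242,-0.519,0.9,0,0,0],
    [-0.242,-0.519,0.9,0,0,0],
    [-0.242,-0.519,0.9,0,0,0],
    [-0.242,-0.519,0.9,0,0,0],
    [0,0,0,0,0,0],
    [0,0,0,0,0,0],
  ],
)

```text
time: 30.08
ee_pos: [0.4175, -0.3244, 0.101]
eef_rot: [0.996, 0.091, 0.0, 0.001]
ft_force: [0.2, -0.4, 0.7]
width: 0.0561
grip_force: 0.0
```

```bash
python3 plan.py '[(416.9,-322.8,26,10.5)]'; python3 stones.py w10.png
```

```text
t 30.1 at [ 417.5 -324.4  101. ] yaw 10.47 tilt [ 0.0011 -0.0016] w 56.1 j7 -0.86
  shift 2 x [-0.004, -0.021, 0.937]
stone px [229  36] n 4016 c [ 534.6 -271.8] sz [35.8 43.8] ang 78.8 z 25.2
stone px [440  96] n 10867 c [ 517.8 -414.8] sz [125.8  55.3] ang 26.0 z 25.2
stone px [275 218] n 4745 c [ 419.9 -322.2] sz [74.4 35.5] ang 10.2 z 25.3
```

Good. I descend, grip and lift.

Call:
carry_out(
  moves=[
    [0,-0.04,0.94,0,0,0],
    [0,0,0.7,0,0,0],
    [0,0,0.23,0,0,0],
    [0,0,0,0,0,0],
    [0,0,0,0,0,0],
  ],
)

```text
time: 30.75
ee_pos: [0.4171, -0.3228, 0.0262]
eef_rot: [0.996, 0.091, 0.0, 0.001]
ft_force: [0.4, 0.4, -0.2]
width: 0.0559
grip_force: 0.0
```

Call:
carry_out(
  fingers=25,
  force=25,
  moves=[
    [0,0,0,0,0,0],
    [0,0,0,0,0,0],
    [0,0,0,0,0,0],
    [0,0,0,0,0,0],
    [0,0,0,0,0,0],
    [0,0,0,0,0,0],
    [0,0,0,0,0,0],
  ],
)

```text
time: 31.62
ee_pos: [0.4163, -0.3222, 0.0251]
eef_rot: [0.996, 0.091, -0.0, 0.0]
ft_force: [-1.4, 0.2, 5.2]
width: 0.0359
grip_force: 25.0
```

```bash
cat > slots.py <<'E'
# TCP target above slot k for a stone offset d mm along tool x from the TCP
import sys;from plan import *
k,d,z,up=int(sys.argv[1]),float(sys.argv[2]),float(sys.argv[3]),float(sys.argv[4])
a=np.radians(22+90*k);c=np.array([564.3,-5.2])+69*np.array([np.cos(a),np.sin(a)])
yaw=22 if k%2==0 else 112
t=c-d*np.array([np.cos(np.radians(yaw)),np.sin(np.radians(yaw))])
print('slot',c.round(1),'target',t.round(1))
p=np.array(read_state()['ee_pos'])*1000
w=[(*t,z,yaw)]
if up>p[2]+1: w=[(p[0],p[1],up,None),(*t,up,yaw)]+w
plan(*w)
E
python3 slots.py 2 0 82 140
```

```text
slot [500.3 -31. ] target [500.3 -31. ]
t 31.6 at [ 416.3 -322.2   25.1] yaw 10.47 tilt [-0.0004 -0.0006] w 35.9 j7 -0.88
  shift 3 x [-0.0, 0.0, -0.958]
  turn 2 x [0.002, 0.002, -0.721]
  shift 6 x [0.779, -0.994, 0.0]
  shift 2 x [0.0, 0.0, 0.725]
```

Call:
carry_out(
  moves=[
    [0,0,-0.96,0,0,0],
    [0,0,-0.96,0,0,0],
    [0,0,-0.96,0,0,0],
    [0,0,0,0,0,-0.72],
    [0,0,0,0,0,-0.72],
    [0.78,-0.99,0,0,0,0],
    [0.78,-0.99,0,0,0,0],
    [0.78,-0.99,0,0,0,0],
    [0.78,-0.99,0,0,0,0],
    [0.78,-0.99,0,0,0,0],
    [0.78,-0.99,0,0,0,0],
    [0,0,0.6,0,0,0],
    [0,0,0,0,0,0],
    [0,0,0,0,0,0],
    [0,0,0,0,0,0],
  ],
)

```text
time: 33.5
ee_pos: [0.5011, -0.0323, 0.1166]
eef_rot: [0.982, 0.19, 0.0, 0.0]
ft_force: [-0.3, -0.6, -0.8]
width: 0.036
grip_force: 25.0
```

```bash
python3 slots.py 2 0.5 80.5 0;python3 - <<'E'
from seg import *
c,W=cam('wrist','w11.png');d=np.hypot(W[...,0]-.5643,W[...,1]+.0053)
rects(W,d<.13,.060,.069,'arms',200);rects(W,d<.04,.09,.104,'hub+sp',100)
E
```

```text
slot [500.3 -31. ] target [499.9 -31.2]
t 33.5 at [501.1 -32.3 116.6] yaw 21.91 tilt [ 0.0002 -0.0005] w 36.0 j7 -1.3
  shift 1 x [-0.018, -0.037, 0.902]
arms px [276 121] n 13137 c [559.3  -7. ] sz [135.6 237.7] ang 21.6 z 64.2
hub+sp px [276 121] n 5422 c [564.5  -5.3] sz [40.  40.2] ang 21.9 z 99.3
hub+sp px [275 120] n 1164 c [565.   -4.6] sz [17.3 17.5] ang 21.9 z 94.0
hub+sp px [278 182] n 231 c [538.4 -16.8] sz [ 0.9 34.8] ang 21.8 z 98.9
```

View pics/w11.png

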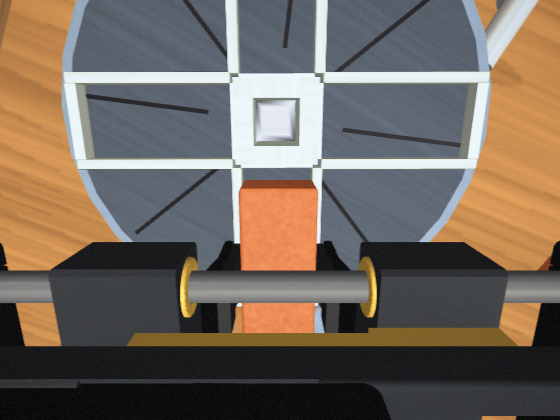

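The held stone spans columns 240–317, lined up with the compartment, and its front face is 40.4 mm from the TCP. I can lower it.

Call:
carry_out(
  moves=[
    [-0.02,-0.04,0.4,0,0,0],
    [0,0,0.3,0,0,0],
    [0,0,0.19,0,0,0],
    [0,0,0,0,0,0],
    [0,0,0,0,0,0],
  ],
)

```text
time: 34.17
ee_pos: [0.4995, -0.0304, 0.0801]
eef_rot: [0.982, 0.191, -0.0, -0.0]
ft_force: [0.1, -0.5, -1.2]
width: 0.0354
grip_force: 25.0
```

Call:
carry_out(
  fingers=50,
  moves=[
    [0,0,0,0,0,0],
    [0,0,0,0,0,0],
    [0,0,0,0,0,0],
    [0,0,-0.5,0,0,0],
    [0,0,-1,0,0,0],
    [-0.6,0,-1,0,0,0],
    [-0.6,0,-1,0,0,0],
    [0,0,-1,0,0,0],
    [0,0,-1,0,0,0],
    [0,0,0,0,0,0],
    [0,0,0,0,0,0],
  ],
)

```text
time: 35.55
ee_pos: [0.4548, -0.0484, 0.2997]
eef_rot: [0.982, 0.191, -0.001, -0.0]
ft_force: [0.2, -0.0, 0.1]
width: 0.0503
grip_force: 0.0
```

```bash
python3 stones.py w12.png; python3 plan.py '[(555,-345,280,0)]'
```

```text
stone px [475 172] n 1806 c [ 552.1 -274. ] sz [37.  79.7] ang 78.8 z 25.1
stone px [544 223] n 1428 c [ 527.7 -397.8] sz [126.5  34. ] ang 28.4 z 25.0
stone-in px [278 140] n 1841 c [499.8 -29.8] sz [78.7 35. ] ang 22.3 z 79.3
t 35.6 at [454.6 -48.4 299.2] yaw 21.99 tilt [-0.0022  0.    ] w 49.7 j7 -1.16
  turn 3 x [-0.001, 0.005, 0.916]
  shift 8 x [0.314, 0.927, 0.06]
```

```bash
python3 plan.py '[(425,-405,230,10)]'; sed -i 's/^e=.*/m=cv2.morphologyEx(m,cv2.MORPH_CLOSE,np.ones((5,5),np.uint8));e=cv2.erode(m,np.ones((13,13),np.uint8))/' split.py
```

```text
t 35.6 at [454.6 -48.4 299.2] yaw 21.99 tilt [-0.0022  0.    ] w 49.7 j7 -1.16
  turn 2 x [-0.002, 0.008, 0.749]
  shift 9 x [-0.253, 0.961, 0.192]
```

Call:
carry_out(
  moves=[
    [0,0,0,0,0,0.75],
    [0,0,0,0,0,0.75],
    [-0.25,0.96,0.19,0,0,0],
    [-0.25,0.96,0.19,0,0,0],
    [-0.25,0.96,0.19,0,0,0],
    [-0.25,0.96,0.19,0,0,0],
    [-0.25,0.96,0.19,0,0,0],
    [-0.25,0.96,0.19,0,0,0],
    [-0.25,0.96,0.19,0,0,0],
    [-0.25,0.96,0.19,0,0,0],
    [-0.25,0.96,0.19,0,0,0],
    [0,0,0,0,0,0],
    [0,0,0,0,0,0],
    [0,0,0,0,0,0],
  ],
)

```text
time: 37.35
ee_pos: [0.4269, -0.4031, 0.2319]
eef_rot: [0.996, 0.088, -0.0, -0.0]
ft_force: [0.6, 0.3, 0.1]
width: 0.05
grip_force: 0.0
```

```bash
python3 split.py; python3 stones.py w13.png; python3 plan.py '[]'
```

```text
[172  38] [ 555.2 -277.5] [21.3 71.4] 76.3
[299  35] [ 578.5 -395.3] [20.2 65.7] 78.4
[311 121] [ 499.9 -424. ] [67. 22.] 12.2
[500 164] [ 489.  -614.7] [ 33. 156.] 79.5
stone px [171  43] n 3162 c [ 552.6 -275.7] sz [35.7 80. ] ang 78.2 z 25.2
stone px [299  40] n 2801 c [ 576.6 -395.1] sz [35.4 74.4] ang 79.3 z 25.2
stone px [312 121] n 2309 c [ 499.4 -424.1] sz [78.7 36.1] ang 9.9 z 25.3
stone px [505 163] n 6236 c [ 484.9 -653.6] sz [169.6 100.6] ang 0.0 z 20.4
stone px [270 309] n 554 c [ 284.7 -419.1] sz [17.5 86.5] ang 11.0 z 26.3
t 37.5 at [ 426.8 -403.5  232.2] yaw 10.07 tilt [-0.0003 -0.0003] w 50.1 j7 -0.74
```

View pics/w13.png

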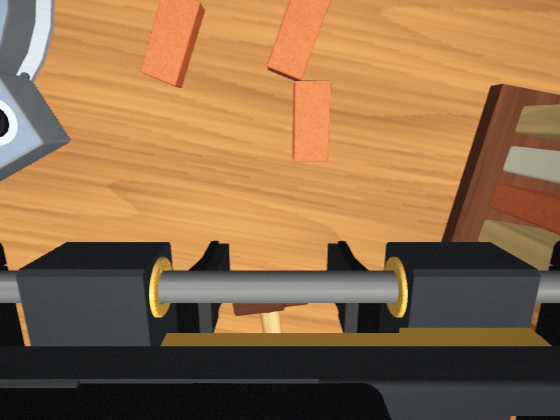

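The nearest stone is at (312,121), lying along the tool's x axis and just clear of its neighbour at (299,38). I take it now.

```bash
python3 plan.py '[(499.4,-424.1,26,10)]'
```

```text
t 37.5 at [ 426.8 -403.5  232.2] yaw 10.07 tilt [-0.0003 -0.0003] w 50.1 j7 -0.74
  shift 6 x [0.283, 0.137, 0.859]
```

Call:
carry_out(
  fingers=52,
  moves=[
    [0.425,0.205,0.8,0,0,0],
    [0.425,0.205,0.8,0,0,0],
    [0.425,0.205,0.8,0,0,0],
    [0.425,0.205,0.8,0,0,0],
    [0,0,0,0,0,0],
    [0,0,0.8,0,0,0],
    [0,0,0.8,0,0,0],
    [0,0,0.35,0,0,0],
    [0,0,0,0,0,0],
    [0,0,0,0,0,0],
  ],
)

```text
time: 38.7
ee_pos: [0.4996, -0.4256, 0.0278]
eef_rot: [0.996, 0.087, 0.001, 0.001]
ft_force: [0.0, -0.5, 0.5]
width: 0.0521
grip_force: 0.0
```

Call:
carry_out(
  fingers=25,
  force=25,
  moves=[
    [0,0,0,0,0,0],
    [0,0,0,0,0,0],
    [0,0,0,0,0,0],
    [0,0,0,0,0,0],
    [0,0,0,0,0,0],
    [0,0,0,0,0,0],
    [0,0,0,0,0,0],
  ],
)

```text
time: 39.58
ee_pos: [0.499, -0.4251, 0.0264]
eef_rot: [0.996, 0.087, -0.0, 0.0]
ft_force: [-1.1, 0.5, 4.4]
width: 0.0357
grip_force: 25.0
```

```bash
python3 slots.py 0 0 82 145
```

```text
slot [628.3  20.6] target [628.3  20.6]
t 39.6 at [ 499.  -425.1   26.4] yaw 9.98 tilt [-0.0003 -0.0005] w 35.7 j7 -0.82
  shift 3 x [-0.0, 0.0, -0.988]
  turn 2 x [0.002, 0.001, -0.751]
  shift 10 x [0.717, -0.912, 0.0]
  shift 2 x [0.0, 0.0, 0.788]
```

Call:
carry_out(
  moves=[
    [0,0,-0.99,0,0,0],
    [0,0,-0.99,0,0,0],
    [0,0,-0.99,0,0,0],
    [0,0,0,0,0,-0.75],
    [0,0,0,0,0,-0.75],
    [0.72,-0.91,0,0,0,0],
    [0.72,-0.91,0,0,0,0],
    [0.72,-0.91,0,0,0,0],
    [0.72,-0.91,0,0,0,0],
    [0.72,-0.91,0,0,0,0],
    [0.72,-0.91,0,0,0,0],
    [0.72,-0.91,0,0,0,0],
    [0.72,-0.91,0,0,0,0],
    [0.72,-0.91,0,0,0,0],
    [0.72,-0.91,0,0,0,0],
    [0,0,0.6,0,0,0],
    [0,0,0,0,0,0],
    [0,0,0,0,0,0],
    [0,0,0,0,0,0],
  ],
)

```text
time: 41.95
ee_pos: [0.6301, 0.0197, 0.1215]
eef_rot: [0.982, 0.19, 0.0, 0.0]
ft_force: [-0.0, -0.8, -1.7]
width: 0.0357
grip_force: 25.0
```

```bash
cat > front.py <<'E'
from h import *
c,W=cam('wrist');s=read_state();p=np.array(s['ee_pos']);M=R.from_quat(s['eef_rot']).as_matrix()
q=(W-p)@M;m=(abs(q[...,1])<.012)&(q[...,2]>-.003)&(q[...,2]<.02)&(q[...,0]>.03)&(q[...,0]<.055)
x=q[m][:,0]*1000
if len(x): print('front face x: %.1f max %.1f n %d -> d=%.1f'%(np.median(x),np.percentile(x,95),len(x),np.percentile(x,95)-40))
E
python3 front.py; python3 slots.py 0 0.4 81 0
```

```text
front face x: 37.0 max 40.8 n 1601 -> d=0.8
slot [628.3  20.6] target [627.9  20.5]
t 42.0 at [630.1  19.8 121.5] yaw 21.93 tilt [ 0.0005 -0.0003] w 35.8 j7 -1.41
  shift 2 x [-0.022, -0.018, 0.506]
```

Call:
carry_out(
  moves=[
    [-0.05,-0.036,0.4,0,0,0],
    [0,0,0.4,0,0,0],
    [0,0,0.2,0,0,0],
    [0,0,0,0,0,0],
    [0,0,0,0,0,0],
  ],
)

```text
time: 42.62
ee_pos: [0.6271, 0.0211, 0.0801]
eef_rot: [0.982, 0.191, -0.001, -0.0]
ft_force: [-0.7, -0.4, -1.7]
width: 0.0359
grip_force: 25.0
```

Call:
carry_out(
  fingers=50,
  moves=[
    [0,0,0,0,0,0],
    [0,0,0,0,0,0],
    [0,0,0,0,0,0],
    [0,0,-0.5,0,0,0],
    [0,0,-1,0,0,0],
    [-0.6,0,-1,0,0,0],
    [-0.6,0,-1,0,0,0],
    [0,0,-1,0,0,0],
    [0,0,-1,0,0,0],
    [0,0,0,0,0,0],
    [0,0,0,0,0,0],
  ],
)

```text
time: 44.0
ee_pos: [0.5827, 0.0032, 0.3011]
eef_rot: [0.982, 0.191, -0.0, 0.0]
ft_force: [0.3, -0.5, -0.8]
width: 0.0501
grip_force: 0.0
```

```bash
python3 stones.py w14.png; python3 plan.py '[(640,-310,230,168)]'
```

```text
stone px [317  10] n 292 c [775.5  33.8] sz [20.  49.6] ang 22.1 z 21.9
stone px [ 81 111] n 432 c [568.4 255.1] sz [13.4 49.4] ang 87.7 z 21.5
stone-in px [278 140] n 1857 c [627.3  21.7] sz [78.  35.2] ang 22.5 z 79.2
stone-in px [278 249] n 952 c [512.8 -24.7] sz [53.  34.7] ang 21.4 z 79.3
t 44.0 at [582.5   3.2 300.3] yaw 22.0 tilt [-0.0014 -0.0003] w 50.4 j7 -1.34
  turn 19 x [-0.001, 0.0, -0.961]
  shift 8 x [-0.379, -0.92, 0.22]
```

Call:
carry_out(
  moves=[
    [0,0,0,0,0,-0.961],
    [0,0,0,0,0,-0.961],
    [0,0,0,0,0,-0.961],
    [0,0,0,0,0,-0.961],
    [0,0,0,0,0,-0.961],
    [0,0,0,0,0,-0.961],
    [0,0,0,0,0,-0.961],
    [0,0,0,0,0,-0.961],
    [0,0,0,0,0,-0.961],
    [0,0,0,0,0,-0.961],
    [0,0,0,0,0,-0.961],
    [0,0,0,0,0,-0.961],
    [0,0,0,0,0,-0.961],
    [0,0,0,0,0,-0.961],
    [0,0,0,0,0,-0.961],
    [0,0,0,0,0,-0.961],
    [0,0,0,0,0,-0.961],
    [0,0,0,0,0,-0.961],
    [0,0,0,0,0,-0.961],
  ],
)

```text
time: 46.42
ee_pos: [0.5824, 0.0031, 0.2996]
eef_rot: [0.102, 0.995, -0.0, -0.001]
ft_force: [-0.5, 0.1, 0.8]
width: 0.05
grip_force: 0.0
```

Call:
carry_out(
  moves=[
    [-0.4,-0.92,0.2,0,0,0],
    [-0.4,-0.92,0.2,0,0,0],
    [-0.4,-0.92,0.2,0,0,0],
    [-0.4,-0.92,0.2,0,0,0],
    [-0.4,-0.92,0.2,0,0,0],
    [-0.4,-0.92,0.2,0,0,0],
    [-0.4,-0.92,0.2,0,0,0],
    [-0.4,-0.92,0.2,0,0,0],
    [-0.2,-0.92,0,0,0,0],
    [0,0,0,0,0,0],
    [0,0,0,0,0,0],
    [0,0,0,0,0,0],
  ],
)

```text
time: 47.92
ee_pos: [0.6477, -0.3475, 0.2366]
eef_rot: [0.103, 0.995, 0.0, -0.0]
ft_force: [0.2, 0.6, 0.4]
width: 0.0501
grip_force: 0.0
```

```bash
python3 stones.py w15.png; python3 plan.py '[(552.4,-275.6,90,168.2),(552.4,-275.6,26,168.2)]'
```

```text
stone px [329  80] n 2970 c [ 552.2 -275.6] sz [36.3 79.1] ang 78.5 z 25.2
stone px [ 15 133] n 1081 c [ 532.3 -619.6] sz [31.8 74.5] ang 89.8 z 20.3
stone px [219 133] n 2493 c [ 579.7 -395.7] sz [35.2 79.5] ang 79.5 z 25.2
t 48.0 at [ 647.7 -347.7  236.7] yaw 168.16 tilt [-0.0006  0.0002] w 50.2 j7 1.65
  shift 4 x [0.675, 0.319, 0.917]
  shift 2 x [0.0, 0.0, 0.8]
```

Call:
carry_out(
  fingers=52,
  moves=[
    [0.675,0.32,0.9,0,0,-0.03],
    [0.675,0.32,0.9,0,0,0],
    [0.675,0.32,0.9,0,0,0],
    [0.675,0.32,0.9,0,0,0],
    [0,0,0,0,0,0],
    [0,0,0.8,0,0,0],
    [0,0,0.6,0,0,0],
    [0,0,0.24,0,0,0],
    [0,0,0,0,0,0],
    [0,0,0,0,0,0],
  ],
)

```text
time: 49.22
ee_pos: [0.5529, -0.2772, 0.0284]
eef_rot: [0.102, 0.995, -0.0, 0.001]
ft_force: [0.1, -0.2, -0.2]
width: 0.0517
grip_force: 0.0
```

Call:
carry_out(
  fingers=25,
  force=25,
  moves=[
    [0,0,0,0,0,0],
    [0,0,0,0,0,0],
    [0,0,0,0,0,0],
    [0,0,0,0,0,0],
    [0,0,0,0,0,0],
    [0,0,0,0,0,0],
    [0,0,0,0,0,0],
  ],
)

```text
time: 50.1
ee_pos: [0.5523, -0.2768, 0.0275]
eef_rot: [0.102, 0.995, -0.0, -0.0]
ft_force: [-0.3, 1.4, 5.5]
width: 0.0357
grip_force: 25.0
```

```bash
python3 slots.py 1 0 82 145
```

```text
slot [538.5  58.8] target [538.5  58.8]
t 50.1 at [ 552.3 -276.8   27.5] yaw 168.31 tilt [-0.0001 -0.0003] w 35.7 j7 1.54
  shift 3 x [0.0, -0.0, -0.979]
  turn 8 x [-0.0, 0.0, 0.88]
  shift 8 x [0.989, 0.353, 0.0]
  shift 2 x [0.0, 0.0, 0.788]
```

Call:
carry_out(
  moves=[
    [0,0,-0.98,0,0,0],
    [0,0,-0.98,0,0,0],
    [0,0,-0.98,0,0,0],
    [0,0,0,0,0,0.88],
    [0,0,0,0,0,0.88],
    [0,0,0,0,0,0.88],
    [0,0,0,0,0,0.88],
    [0,0,0,0,0,0.88],
    [0,0,0,0,0,0.88],
    [0,0,0,0,0,0.88],
    [0,0,0,0,0,0.88],
    [0,0,0,0,0,0],
  ],
)

```text
time: 51.6
ee_pos: [0.5517, -0.277, 0.1441]
eef_rot: [0.559, 0.829, -0.001, -0.001]
ft_force: [0.1, 0.0, -1.8]
width: 0.0359
grip_force: 25.0
```

Call:
carry_out(
  moves=[
    [0.99,0.35,0,0,0,0],
    [0.99,0.35,0,0,0,0],
    [0.99,0.35,0,0,0,0],
    [0.99,0.35,0,0,0,0],
    [0.99,0.35,0,0,0,0],
    [0.99,0.35,0,0,0,0],
    [0.99,0.35,0,0,0,0],
    [0.99,0.35,0,0,0,0],
    [0,0,0.6,0,0,0],
    [0,0,0,0,0,0],
    [0,0,0,0,0,0],
    [0,0,0,0,0,0],
  ],
)

```text
time: 53.1
ee_pos: [0.5378, 0.0582, 0.1214]
eef_rot: [0.56, 0.829, 0.0, 0.0]
ft_force: [0.5, -0.5, -1.9]
width: 0.0354
grip_force: 25.0
```

```bash
python3 front.py; python3 slots.py 1 0 82 0
```

```text
front face x: 36.5 max 40.0 n 1460 -> d=-0.0
slot [538.5  58.8] target [538.5  58.8]
t 53.1 at [537.8  58.2 121.3] yaw 111.95 tilt [ 0.0003 -0.0003] w 35.7 j7 0.06
  shift 1 x [0.006, 0.021, 0.983]
```

Call:
carry_out(
  moves=[
    [0,0.02,0.4,0,0,0],
    [0,0,0.4,0,0,0],
    [0,0,0.19,0,0,0],
    [0,0,0,0,0,0],
    [0,0,0,0,0,0],
  ],
)

```text
time: 53.78
ee_pos: [0.5378, 0.0591, 0.0805]
eef_rot: [0.559, 0.829, -0.0, -0.001]
ft_force: [0.8, -0.4, -2.1]
width: 0.0357
grip_force: 25.0
```

Call:
carry_out(
  fingers=50,
  moves=[
    [0,0,0,0,0,0],
    [0,0,0,0,0,0],
    [0,0,0,0,0,0],
    [0,0,-0.5,0,0,0],
    [0,0,-1,0,0,0],
    [-0.8,0,-1,0,0,0],
    [-0.8,0,-1,0,0,0],
    [-0.8,0,-1,0,0,0],
    [0,0,-1,0,0,0],
    [0,0,0,0,0,0],
    [0,0,0,0,0,0],
  ],
)

```text
time: 55.15
ee_pos: [0.5738, -0.0298, 0.3003]
eef_rot: [0.559, 0.829, -0.0, -0.001]
ft_force: [-0.2, 0.5, -1.2]
width: 0.0504
grip_force: 0.0
```

```bash
python3 stones.py w16.png; python3 plan.py '[(579.7,-395.7,100,169),(579.7,-395.7,27,169)]'
```

```text
stone px [496 120] n 1933 c [785.8 127.2] sz [ 79.5 260.5] ang 13.4 z 21.8
stone px [533 210] n 545 c [896.1  54.7] sz [  3.8 123.3] ang 0.2 z 24.3
stone-in px [278  94] n 1387 c [537.5  59.1] sz [35.4 77.7] ang 21.6 z 79.2
stone-in px [215 160] n 549 c [500.  -28.8] sz [77.1 34.4] ang 21.8 z 79.2
stone-in px [341 161] n 737 c [626.  21.] sz [78.7 34.8] ang 21.9 z 79.2
stone-in px [195 164] n 294 c [480.2 -41.4] sz [32.3 28.4] ang 22.2 z 79.2
t 55.2 at [573.6 -29.8 299.8] yaw 112.0 tilt [-0.0023 -0.0002] w 49.8 j7 0.27
  turn 8 x [-0.001, -0.002, -0.891]
  shift 9 x [-0.21, -0.995, 0.555]
  shift 2 x [0.0, 0.0, 0.912]
```

Call:
carry_out(
  fingers=54,
  moves=[
    [0,0,0,0,0,-0.891],
    [0,0,0,0,0,-0.891],
    [0,0,0,0,0,-0.891],
    [0,0,0,0,0,-0.891],
    [0,0,0,0,0,-0.891],
    [0,0,0,0,0,-0.891],
    [0,0,0,0,0,-0.891],
    [0,0,0,0,0,-0.891],
    [-0.21,-0.995,0.555,0,0,0],
    [-0.21,-0.995,0.555,0,0,0],
    [-0.21,-0.995,0.555,0,0,0],
    [-0.21,-0.995,0.555,0,0,0],
    [-0.21,-0.995,0.555,0,0,0],
    [-0.21,-0.995,0.555,0,0,0],
    [-0.21,-0.995,0.555,0,0,0],
    [-0.21,-0.995,0.555,0,0,0],
    [-0.21,-0.995,0.555,0,0,0],
    [0,0,0,0,0,0],
    [0,0,0,0,0,0],
  ],
)

```text
time: 57.58
ee_pos: [0.5798, -0.3948, 0.1003]
eef_rot: [0.095, 0.995, 0.001, -0.001]
ft_force: [1.3, 0.4, 0.1]
width: 0.0537
grip_force: 0.0
```

```bash
python3 stones.py w17.png; python3 plan.py '[(579.7,-395.7,27,169.3)]'
```

```text
stone px [276 219] n 4561 c [ 576.5 -395.1] sz [35.2 73.9] ang 79.3 z 25.2
t 57.6 at [ 580.3 -394.4  101. ] yaw 169.1 tilt [-0.0007  0.001 ] w 53.9 j7 1.75
  turn 1 x [0.006, -0.006, -0.025]
  shift 2 x [0.005, -0.018, 0.926]
```

Call:
carry_out(
  moves=[
    [0.01,0,0.8,0,0,-0.025],
    [0,-0.02,0.7,0,0,0],
    [0,0,0.36,0,0,0],
    [0,0,0,0,0,0],
    [0,0,0,0,0,0],
  ],
)

```text
time: 58.25
ee_pos: [0.5802, -0.3968, 0.0284]
eef_rot: [0.094, 0.996, -0.001, 0.001]
ft_force: [0.0, -0.3, 1.3]
width: 0.0542
grip_force: 0.0
```

Call:
carry_out(
  fingers=25,
  force=25,
  moves=[
    [0,0,0,0,0,0],
    [0,0,0,0,0,0],
    [0,0,0,0,0,0],
    [0,0,0,0,0,0],
    [0,0,0,0,0,0],
    [0,0,0,0,0,0],
    [0,0,0,0,0,0],
  ],
)

```text
time: 59.12
ee_pos: [0.5795, -0.3967, 0.0273]
eef_rot: [0.094, 0.996, -0.0, -0.0]
ft_force: [-1.6, 1.9, 5.1]
width: 0.0354
grip_force: 25.0
```

```bash
python3 slots.py 3 0 82 145
```

```text
slot [590.1 -69.2] target [590.1 -69.2]
t 59.1 at [ 579.5 -396.7   27.3] yaw 169.21 tilt [-0.0002 -0.0003] w 35.4 j7 1.74
  shift 3 x [0.0, -0.0, -0.98]
  turn 8 x [-0.0, 0.0, 0.894]
  shift 8 x [0.937, 0.414, 0.0]
  shift 2 x [0.0, 0.0, 0.788]
```

Call:
carry_out(
  moves=[
    [0,0,-0.98,0,0,0],
    [0,0,-0.98,0,0,0],
    [0,0,-0.98,0,0,0],
    [0,0,0,0,0,0.894],
    [0,0,0,0,0,0.894],
    [0,0,0,0,0,0.894],
    [0,0,0,0,0,0.894],
    [0,0,0,0,0,0.894],
    [0,0,0,0,0,0.894],
    [0,0,0,0,0,0.894],
    [0,0,0,0,0,0.894],
    [0,0,0,0,0,0],
  ],
)

```text
time: 60.62
ee_pos: [0.579, -0.3966, 0.1437]
eef_rot: [0.559, 0.829, -0.0, -0.001]
ft_force: [-0.1, 0.2, -1.5]
width: 0.0355
grip_force: 25.0
```

Call:
carry_out(
  moves=[
    [0.935,0.415,0,0,0,0],
    [0.935,0.415,0,0,0,0],
    [0.935,0.415,0,0,0,0],
    [0.935,0.415,0,0,0,0],
    [0.935,0.415,0,0,0,0],
    [0.935,0.415,0,0,0,0],
    [0.935,0.415,0,0,0,0],
    [0.935,0.415,0,0,0,0],
    [0,0,0.6,0,0,0],
    [0,0,0,0,0,0],
    [0,0,0,0,0,0],
    [0,0,0,0,0,0],
  ],
)

```text
time: 62.12
ee_pos: [0.5909, -0.0703, 0.1212]
eef_rot: [0.559, 0.829, -0.0, 0.0]
ft_force: [0.1, 0.0, -1.5]
width: 0.0359
grip_force: 25.0
```

```bash
python3 front.py; python3 slots.py 3 0 82 0
```

```text
front face x: 36.5 max 39.9 n 1468 -> d=-0.1
slot [590.1 -69.2] target [590.1 -69.2]
t 62.2 at [590.8 -70.2 121.2] yaw 111.96 tilt [ 0.0004 -0.0004] w 35.8 j7 0.31
  shift 1 x [0.03, -0.006, 0.979]
```

Call:
carry_out(
  moves=[
    [0.03,-0.01,0.4,0,0,0],
    [0,0,0.4,0,0,0],
    [0,0,0.19,0,0,0],
    [0,0,0,0,0,0],
    [0,0,0,0,0,0],
  ],
)

```text
time: 62.8
ee_pos: [0.5894, -0.0686, 0.0802]
eef_rot: [0.559, 0.829, -0.0, -0.001]
ft_force: [0.4, -0.2, -1.4]
width: 0.0359
grip_force: 25.0
```

Call:
carry_out(
  fingers=50,
  moves=[
    [0,0,0,0,0,0],
    [0,0,0,0,0,0],
    [0,0,0,0,0,0],
    [0,0,-0.5,0,0,0],
    [0,0,-1,0,0,0],
    [0,0,-1,0,0,0],
    [-0.9,0,-1,0,0,0],
    [-0.9,-0.5,-1,0,0,0],
    [-0.9,-0.5,-1,0,0,0],
    [0,0,0,0,0,0],
    [0,0,0,0,0,0],
  ],
)

```text
time: 64.18
ee_pos: [0.5931, -0.1828, 0.3013]
eef_rot: [0.559, 0.829, 0.0, -0.0]
ft_force: [0.3, 0.8, -0.2]
width: 0.0501
grip_force: 0.0
```

```bash
python3 stones.py w18.png; python3 - <<'E'
from seg import *
c,W=cam('wrist');d=np.hypot(W[...,0]-.5643,W[...,1]+.0053)
rects(W,d<.13,.060,.069,'arms',300);rects(W,d<.04,.09,.104,'hub+sp',100)
V=c['pixels'].max(-1).astype(int);b=np.hypot(W[...,0]-.414,W[...,1]+.086)
rects(W,(b<.03),.06,.08,'btn-all');rects(W,(b<.03)&(V<70),.055,.08,'btn-dark')
for r in range(0,26,3):
    k=(b*1000>=r)&(b*1000<r+3);print(r,k.sum(),np.round(np.nanmedian(W[k][:,2])*1000,1),np.median(V[k]),end='; ')
c,W=cam('side');rects(W,W[...,2]<1,.031,.038,'brush-side',300)
E
python3 plan.py '[]'
```

```text
stone px [510  56] n 1085 c [815.8  60.2] sz [98.6 84.6] ang 86.0 z 21.7
stone px [527 192] n 650 c [896.  -82.4] sz [150.5   3.5] ang 90.0 z 24.4
stone px [  9 246] n 598 c [ 294.5 -404.5] sz [17.1 66.1] ang 18.8 z 25.6
stone-in px [248  15] n 2332 c [501.7 -35.4] sz [78.5 25.2] ang 21.9 z 79.2
stone-in px [388  15] n 2371 c [628.6  15.7] sz [79.6 25.5] ang 22.0 z 79.2
stone-in px [316  82] n 2752 c [588.5 -68.4] sz [36.1 78.5] ang 22.1 z 79.2
arms px [318  67] n 3515 c [583.7 -53.8] sz [236.6 131.1] ang 22.0 z 64.2
hub+sp px [321  15] n 1203 c [567.1 -12.8] sz [40.  25.4] ang 21.4 z 98.8
btn-all px [155  34] n 1649 c [415.  -84.9] sz [44.9 44.5] ang 16.5 z 63.7
btn-dark px [153  32] n 748 c [415.7 -84.8] sz [28.4 27.1] ang 89.9 z 72.2
0 31 72.5 47.0; 3 91 72.3 47.0; 6 153 72.4 46.0; 9 213 72.5 47.0; 12 285 71.4 49.0; 15 268 62.7 239.0; 18 373 62.4 239.0; 21 467 60.1 212.0; 24 326 50.4 213.0; brush-side px [240 263] n 393 c [600.7 218.3] sz [ 34.9 127.4] ang 86.7 z 34.7
t 64.3 at [ 593.  -182.1  300.1] yaw 112.11 tilt [-0.002   0.0007] w 49.5 j7 0.54
```

View pics/w18.png

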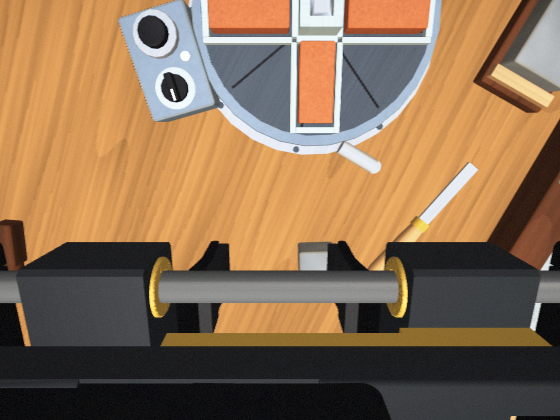

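All the visible stones, at (248,15), (388,15) and (316,82), sit in their compartments. The button is at (155,34). Before pressing I check the stone in slot 1 from the other cameras and plan the approach to the button.

```bash
python3 - <<'E'
from seg import *
for n in ['scene','side']:
    c,W=cam(n);h=chain(c['pixels']);H,S=h[...,0].astype(int),h[...,1]
    rects(W,((H<14)|(H>174))&(S>110)&(np.hypot(W[...,0]-.5643,W[...,1]+.0053)<.13),.074,.085,n,20)
E
python3 plan.py '[(415.2,-85,160,112),(415.2,-85,95,112)]'
```

```text
scene px [264 202] n 193 c [536.4  61.6] sz [36.7 73.2] ang 21.6 z 78.8
scene px [233 215] n 276 c [500.9 -30.9] sz [81.3 42.2] ang 17.4 z 79.0
scene px [280 224] n 281 c [628.9  18.3] sz [79.4 40.8] ang 21.8 z 78.8
scene px [249 237] n 291 c [590.5 -70.7] sz [37.3 82.4] ang 22.9 z 78.9
side px [291 186] n 128 c [593.4 -77.4] sz [31.9 61.5] ang 21.7 z 79.2
side px [265 204] n 238 c [625.5  23.5] sz [76.1 44.6] ang 20.6 z 78.7
side px [312 207] n 244 c [499.5 -28. ] sz [75.6 40.7] ang 22.3 z 78.9
side px [287 222] n 246 c [536.5  62.7] sz [33.2 86.1] ang 21.4 z 79.0
t 64.4 at [ 593.  -182.6  300.2] yaw 112.08 tilt [-0.0019  0.0004] w 50.0 j7 0.54
  shift 5 x [0.785, -0.642, 0.701]
  shift 2 x [0.0, 0.0, 0.813]
```

Call:
carry_out(
  fingers=0,
  force=10,
  moves=[
    [0.785,-0.642,0.7,0,0,0],
    [0.785,-0.642,0.7,0,0,0],
    [0.785,-0.642,0.7,0,0,0],
    [0.785,-0.642,0.7,0,0,0],
    [0.785,-0.642,0.7,0,0,0],
    [0,0,0,0,0,0],
    [0,0,0.8,0,0,0],
    [0,0,0.8,0,0,0],
    [0,0,0,0,0,0],
    [0,0,0,0,0,0],
  ],
)

```text
time: 65.68
ee_pos: [0.4162, -0.0863, 0.0982]
eef_rot: [0.559, 0.829, 0.0, 0.0]
ft_force: [0.6, 0.0, 1.1]
width: 0.001
grip_force: 0.0
```

```bash
python3 plan.py '[(415.2,-85,84,112)]'
```

```text
t 65.7 at [416.2 -86.3  98.2] yaw 112.0 tilt [ 0.0007 -0.0003] w 1.0 j7 0.46
  shift 1 x [0.04, -0.012, 0.356]
```

Call:
carry_out(
  moves=[
    [0.04,-0.01,0.15,0,0,0],
    [0,0,0.15,0,0,0],
    [0,0,0.1,0,0,0],
    [0,0,0.05,0,0,0],
    [0,0,0,0,0,0],
  ],
)

```text
time: 66.3
ee_pos: [0.4147, -0.085, 0.0802]
eef_rot: [0.559, 0.829, -0.0, 0.0]
ft_force: [-5.6, 1.6, 19.3]
width: 0.0005
grip_force: 9.4
```

Call:
carry_out(
  moves=[
    [0,0,0.05,0,0,0],
    [0,0,0.03,0,0,0],
    [0,0,0,0,0,0],
  ],
)

```text
time: 66.68
ee_pos: [0.415, -0.085, 0.0794]
eef_rot: [0.559, 0.829, -0.001, 0.0]
ft_force: [-21.7, 4.9, 58.2]
width: 0.0003
grip_force: 29.2
```

The force rises steeply, so the button is bottomed out. I let go and back away.

Call:
carry_out(
  moves=[
    [0,0,-0.2,0,0,0],
    [0,0,-0.4,0,0,0],
    [0,0,-1,0,0,0],
    [0,0,-1,0,0,0],
    [0,0,-1,0,0,0],
    [0,0,-1,0,0,0],
    [-1,0,-1,0,0,0],
    [-1,0,0,0,0,0],
    [-1,0,0,0,0,0],
    [0,0,0,0,0,0],
    [0,0,0,0,0,0],
    [0,0,0,0,0,0],
  ],
)

```text
time: 68.18
ee_pos: [0.4591, -0.1951, 0.3]
eef_rot: [0.559, 0.829, -0.0, -0.0]
ft_force: [-0.2, 0.6, -0.4]
width: 0.0008
grip_force: 0.0
```

```bash
python3 - <<'E'
from seg import *
for n in ['scene','side']:
    c,W=cam(n,n+'9.png');h=chain(c['pixels']);H,S=h[...,0].astype(int),h[...,1]
    d=np.hypot(W[...,0]-.5643,W[...,1]+.0053)
    rects(W,((H<14)|(H>174))&(S>110)&(d<.13),.074,.085,n,20)
    rects(W,(np.hypot(W[...,0]-.415,W[...,1]+.085)<.014),.055,.085,'btn',10)
    rects(W,d<.13,.060,.068,'arms',100);rects(W,abs(W[...,0]-.6)<.1,.031,.038,'brush',200)
E
```

```text
scene px [264 202] n 203 c [536.9  62.2] sz [36.2 75.6] ang 22.4 z 79.1
scene px [233 215] n 267 c [500.2 -30.4] sz [80.3 42.1] ang 21.6 z 78.7
scene px [280 224] n 286 c [627.8  20.8] sz [79.5 41.8] ang 22.3 z 78.6
scene px [249 237] n 299 c [589.8 -69.4] sz [37.3 83.9] ang 21.1 z 78.4
btn px [199 216] n 61 c [416.4 -85. ] sz [24.1 24.5] ang 14.7 z 71.3
arms px [267 226] n 429 c [619.2   0.7] sz [132.4 241.9] ang 8.2 z 63.7
arms px [231 224] n 153 c [507.2 -53.5] sz [96.5 61. ] ang 20.1 z 64.1
brush px [312 194] n 255 c [603.3 215.7] sz [ 35.4 129.3] ang 86.2 z 34.4
side px [291 186] n 130 c [593.9 -78.4] sz [32. 60.] ang 21.8 z 79.3
side px [265 204] n 248 c [625.1  23.2] sz [76.6 42.1] ang 19.9 z 79.1
side px [312 207] n 244 c [499.3 -28. ] sz [76.  40.8] ang 22.8 z 79.2
side px [287 222] n 245 c [537.4  60.4] sz [33.  86.8] ang 21.5 z 79.2
btn px [346 207] n 48 c [414.9 -83.7] sz [24.4 21.9] ang 62.2 z 72.0
arms px [267 202] n 211 c [636.7  -3.8] sz [100.2 179.4] ang 22.1 z 64.3
arms px [303 211] n 329 c [508.6 -12.6] sz [126.2 239.8] ang 8.0 z 64.1
brush px [241 263] n 404 c [600.5 218.9] sz [ 34.4 130.7] ang 86.9 z 34.7
```

View pics/scene9.png

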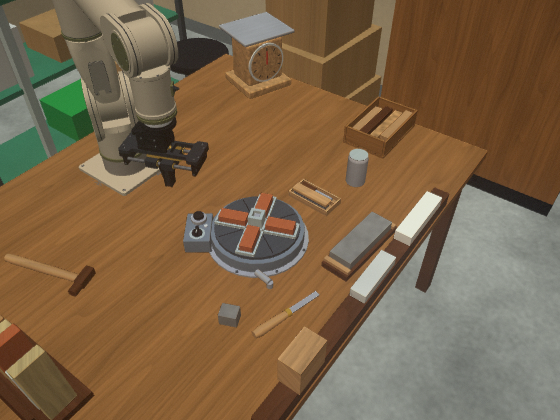

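The carrier at (257,215) is seated with all four stones in it. The brush is in the tray at (312,194), the button is up again and the arm is clear.

```bash
python3 -c "
from bench import r
print(r.close_job())"
```

```text
the job is handed in; nothing more can be done
None
```

The brush is in its tray, the carrier is home on the spindle with all four stones in its compartments, and the start button was pressed fully down and let go; the job is handed in, and no verdict came back.

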